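Lift the canister out of its slanted well and hang it up to drain

ROBOT

A 6-joint arm with a two-finger parallel gripper is mounted at the origin on a cart in front of the work surface, level with it; the furniture and walls round the work are solid. World frame = base frame: x ahead of the robot, y to its left, z up, the work surface at z = 0. Lengths are in m, angles in rad, forces in N, time in s.
With the tool pointing down it reaches from about 0.35 to 0.975 m from the base axis. Payload 4.9 kg.
Tool frame: the origin (TCP) lies on the mounting face of the last link; the fingertips stand 173 mm ahead of it and the grasp point (between the pads) lies ctrl.pinch_z ahead of it (ctrl.pinch_z is the distance from the TCP to the grasp point, in m); z points along the fingers, y is the line along which they close (so a half turn about z gives the same grasp; the last joint's range is limited). The gripper opens to 85 mm and grips with 20 to 120 N. Pads are 22 mm wide; open, the fingers measure 114 mm over their backs; the gripper's body (76 mm by 85 mm) begins 54 mm behind the grasp point. The pads swing forward as they close: fully open they stand 13 mm farther back than shut.
Start: joints at [-1.248, 0.053, 1.613, -0, 1.476, -0.119], TCP at [0.267, -0.565, 0.405] pointing down, gripper open.
Joint ranges: [-3.01, 3.01], [-1.01, 2.22], [0.06, 2.58], [-1.02, 4.17], [0.09, 2.62], [-3.14, 3.14]. Speed limits (rad/s): [2.57, 2.57, 3.14, 3.14, 3.14, 3.14].

INTERFACE

Orientations are given as a rotation vector (axis times angle).
In Python, from station import telemetry, eyes, ctrl gives the robot as it stands.
- The arm moves only by the tool apply_moves, never from a script. Its argument "plan" is a list of rows, each a list of 5 numbers: the finger opening in m, from 0 to 0.0854, then the shift along the tool's x, y, z in m, then the turn about the tool's z in rad. In form: [[jaw, x, y, z, roll], ...]. A call has 1 to 12 rows; each row is the pose to reach, as a shift and turn from the pose commanded when the call began, along the tool's axes at that moment; what a row does not reach only later rows make up. A row lasts 1/12 s, in which the tool goes at most 41.7 mm and 7.16 degrees, less where a joint would pass 70% of its speed; a pose out of reach is approached as far as the arm can. A call with a gripper value outside its range is refused whole. The fingers move at their own pace and stop on an object; "newtons" is the grip in N (left out, the last holds). Time passes only in rows, so rows that repeat a pose let the fingers close. It gives the time, the measured TCP pose, the force, the opening and the grip force at its end, in the units of the state.
- telemetry.get_obs(): the state, without advancing time (a new reading comes with each control period).
- eyes.get_image(name): name is "scene" or "side" or "wrist"; returns a dict with "img" (400x640x3 uint8, blue, green, red), "range_z" (400x640 float32, m along the optical axis (not along the pixel's ray), 0 where there is no reading), "K" (3x3 intrinsics, pixels), "pose" (4x4, takes a point from camera to world coordinates); the wrist camera has in their place "hand_eye" (4x4, takes a point from camera to tool coordinates, whose origin is the TCP and whose axes are the flange's). Camera axes: x right, y down, z forward; pixel columns grow to the right and rows downward; lengths in m; the calibration is good to about 2 mm. The wrist camera is an equidistant fisheye: a pixel r from the principal point sees the ray r / f radians off the axis. A picture is of the moment at which its call begins: read the wrist's pose just before it.
- ctrl.finish_job(): hands the job in; it is judged then, once.
Trained networks look in a picture, given as the dict that the camera call returned (one of the last four; its "shot" number tells which), for a name from the list of things; names that differ only in an ending like _2 or _b are one class to them, and where a whole thing is asked for, a point or a joint stands for the part that bears it (a point fixed in the world has none). Each returns a list of dicts, best first, with "confidence" (0 to 1); they miss things now and then, are a little off and sometimes report something else, mostly with a low value. They report only what shows in the picture. A call takes as long as a camera call.
- eyes.search_frame(thing, picture): "box" ([left, top, right, bottom] in pixels, round what is visible of it).
- eyes.outline_of(thing, picture): "region" (400x640 bool, what is visible of it) and "box" ([left, top, right, bottom] in pixels, round what is visible of it).
- eyes.tip_of(thing, picture): "point" ([column, row] in pixels: a listed point, or the origin of a listed thing).
The state is a dict: "t": time; "q": joint angles; "dq": joint speeds; "effort": joint torques, N m; "tool_pos": TCP position; "tool_rot": TCP orientation; "contact_force": force on the tool from outside, world axes, zero at the start; "wrist_torque": the same for the moment, N m; "opening": finger opening in m; "grip_force": force on a finger pad.
Only numpy, scipy, OpenCV 4.12 (cv2) and the standard library are available. Lean on these libraries where they do the work, as an engineer would, in place of code of your own. Each camera call takes 0.05 s, during which the arm holds its last target. There are 200 camera calls.

TASK

Take the two-pronged hook picker from its stand, reach down into the slanted well with it, hook the canister by its handle bar and draw it out. Hang the canister by that bar on the hook of the drain stand, without the gripper ever touching the canister and without the canister dropping or being put down on the bench, then hang the picker back in its own stand and let go. Leave the other things on the bench where they are.

Things in the scene. Friction and masses are not known exactly. Their poses are not given: they have to be found in the camera images.
- picker_grip (a point): centre of the grey handle block of the loose picker (150 g, 205 mm long, hangs upright in its stand at first). Block: 26 mm (x) x 20 mm (y, grip across this) x 70 mm. Picker axes: z along the rod from the hook up to the handle, x the way the hook's points face, y across its two prongs
- picker_hook (a point): throat floor of the picker's double J hook, 164 mm below picker_grip and 7.5 mm to +x of the rod; picker axes. Two prongs of 6 mm wire, 36 mm over all in y, hang from a crossbar 49 mm above here, turn under here (wire 6 mm thick) to +x and up, points ending 11 mm above here. Throat 9 mm wide; hook spans -10.5 to +10.5 mm in x. Rod above crossbar 8 mm
- picker_collar (a point): middle of the underside of the picker's flat collar (40 mm in x, 46 mm in y, 5 mm thick), on the rod's line, 40 mm below picker_grip; picker axes
- holder_seat (a point): where the collar's underside belongs on the fixed picker stand: on two level rails along x with a 22 mm slot between, rod in the slot, hook points to +x. z up, -x is the open front. Rails reach 38 mm to -x and end in lips 5 mm high (the highest part); post face 46 mm to +x. Prongs do not pass the slot: lift over the lips and go in or out by the front
- well: fixed slanted well: narrow aluminium box tube on a foot plate; origin on the bench, z up. The tube's axis from floor to mouth is (-sin30deg, 0, cos30deg) in these axes, leaning toward -x; its floor's middle is 34 mm above the origin. Inside 165 mm deep, 72 mm wide in y, 60 mm the other way; walls 4 mm, lip 5.4 mm
- well_mouth (a point): middle of the well's open mouth, on the tube's axis; axes as well (not slanted)
- canister_handle (a point): middle of the loose canister's handle bar: 6 mm round along canister y, 48 mm free between uprights, centre 92 mm above the foot, 52 mm above the flat lid, 8 mm to canister +x of its middle. Canister 80 to 160 g; z from foot to bar. It starts on the well's floor, z along the tube, lying on the tube's lower (robot-side) wall, bar's centre 32 mm from that wall
- canister_centre (a point): middle of the canister's box-shaped body (60 mm along y, 48 mm along x, 40 mm high), 20 mm above its foot; axes as the canister
- stand_hook (a point): top of the fixed drain stand's hook arm where the bar should hang (bar's centre 3 mm above, bar along y), 144 mm above the bench; z up. Arm: 8 mm round along x; post (16 mm) 55 mm to +x, rising 16 mm above here; to -x the arm is level for 23 mm, then turns up, its tip 39 mm to -x and 22 mm above here
- reagent_trough: white open trough 85 x 128 x 30 mm, a bystander; origin at the middle of its underside
- dish: shallow steel dish 75 x 100 x 18 mm on the bench near the robot, a bystander; origin at the middle of its underside
- timer: bench timer 64 x 66 x 19 mm, a bystander; origin at the middle of its underside

How it is judged:
On the way, in this order (a step that is already met when the one before it is completed fails the run):
1. the picker carries the canister clear of the well (contact force between picker and canister above 0.3 N and height (world z) of canister_centre above 0.13 m and contact force between canister and well below 0.05 N), for 0.2 s.
2. the canister hangs by its bar on the drain stand's hook and the picker is off it (contact force between canister and drain_stand above 0.3 N and contact force between picker and canister below 0.05 N and distance between canister_handle and stand_hook below 0.042 m), for 0.3 s.
At the end, for the whole second after the job is handed in: The canister hangs at rest by its bar on the drain stand's arm between tip and post (bar's middle within 22 mm sideways, canister within 0.5 rad of upright); the picker hangs at rest upright (0.12 rad) in its own stand, collar within 25 mm of the seat (x of canister_handle in the frame of stand_hook between -0.03 and 0.033 m and y of canister_handle in the frame of stand_hook between -0.022 and 0.022 m and z of canister_handle in the frame of stand_hook between -0.006 and 0.015 m and angle between canister_centre's own z axis and vertical below 0.5 rad and linear speed of canister below 0.05 m/s and contact force between canister and drain_stand above 0.3 N and distance between picker_collar and holder_seat below 0.025 m and angle between picker_grip's own z axis and vertical below 0.12 rad and linear speed of picker below 0.02 m/s); the robot touches nothing.
It fails at once if the gripper or arm touches the canister (contact force between any of the fingers, the arm and canister above 0.5 N).
It fails at once if the canister drops or is put down on the bench (height (world z) of canister_centre below 0.034 m).
It fails at once if a bystander is shifted by more than 3 cm (distance of any of reagent_trough, dish, timer from where it was at the start of the episode above 0.03 m).
It also fails if it takes over 72 s, if anything falls off the work surface, if the arm or the gripper's body presses on something with over 40 N, if the wrist force passes 120 N, or if a joint passes its speed limit or range.

## Working session

There is one attempt and no reset: what is moved stays moved. The work goes in short steps, Python scripts to look and compute and a tool call to move; the robot and the scene stay as the last step left them, time stands still between calls to the robot, and variables do not carry over. Pictures are saved under pics/ and viewed, at most 10 in all, crops included, and the job is handed in when it is done.

Besides the shell and the picture viewer there is one more tool, called after "Emit:" by a JSON object that holds its "method" and its "body". apply_moves: Moves the arm, as the interface text tells. Its arguments: {"type":"object","properties":{"plan":{"type":"array","items":{"type":"array","items":{"type":"number"}}},"newtons":{"type":"number"}},"required":["plan"]}

```bash
ls; mkdir -p pics; cat > h.py <<'E'
import numpy as np, cv2
from scipy.spatial.transform import Rotation as R
from station import telemetry, eyes, ctrl
def pix(p,u,v,w=3):
    "pixel -> world using depth (scene/side)"
    u,v=int(round(u)),int(round(v)); z=p['range_z'][max(v-w,0):v+w+1,max(u-w,0):u+w+1]; z=z[z>0]
    if z.size==0: return None
    return ray(p,u,v,np.median(z))
def ray(p,u,v,z):
    K=p['K']; c=np.array([(u-K[0,2])/K[0,0]*z,(v-K[1,2])/K[1,1]*z,z,1]); return (p['pose']@c)[:3]
def cloud(p,mask=None):
    z=p['range_z']; m=z>0
    if mask is not None: m&=mask
    v,u=np.nonzero(m); zz=z[m]; K=p['K']
    c=np.stack([(u-K[0,2])/K[0,0]*zz,(v-K[1,2])/K[1,1]*zz,zz,np.ones_like(zz)])
    return (p['pose']@c)[:3].T
E
python3 - <<'E'
from h import *
np.set_printoptions(precision=4,suppress=True)
print(telemetry.get_obs(), ctrl.pinch_z)
for n in ['scene','side']:
    p=eyes.get_image(n); cv2.imwrite(f'pics/{n}0.png',p['img']); print(n,p['K'][0],p['pose'])
    for t in ['picker_grip','picker_hook','picker_collar','holder_seat','well','well_mouth','canister_handle','stand_hook','reagent_trough','dish','timer']:
        r=eyes.tip_of(t,p)
        for d in r[:1]: print(t,d['confidence'],d['point'],pix(p,*d['point']))
E
```

```text
pics
{'t': 0.0, 'q': array([-1.248 ,  0.0534,  1.6143,  0.    ,  1.476 , -0.119 ]), 'dq': array([-0.0015,  0.0001,  0.0001, -0.0005, -0.0012, -0.0003]), 'effort': array([ -0.0007, -39.3684, -37.0179,  -0.0001,   0.0072,  -0.    ]), 'tool_pos': array([ 0.2671, -0.5647,  0.4034]), 'tool_rot': array([-3.0633, -0.6879,  0.0003]), 'contact_force': array([ 0.2768, -0.5562,  0.2142]), 'wrist_torque': array([-0.0252, -0.0134, -0.0373]), 'grip_force': 0.0, 'opening': 0.08525691140389723} 0.1547
scene [505.3495   0.     321.209 ] [[-0.5841 -0.5918  0.5554 -0.2139]
 [-0.8114  0.4084 -0.4182  0.6086]
 [ 0.0207 -0.695  -0.7188  1.1518]
 [ 0.      0.      0.      1.    ]]
picker_grip 0.57 [255.0, 198.9] [0.6084 0.2037 0.2019]
picker_hook 0.92 [259.6, 238.8] [0.6273 0.192  0.0111]
picker_collar 0.78 [258.1, 212.5] [0.6016 0.2024 0.1571]
well 0.57 [295.6, 195.7] [0.6749 0.0343 0.0568]
well_mouth 0.8 [315.2, 167.6] [ 0.6779 -0.0368  0.1319]
canister_handle 0.66 [258.2, 212.3] [0.6016 0.2024 0.1571]
stand_hook 0.83 [401.9, 163.6] [ 0.637  -0.3689  0.0073]
dish 0.81 [361.9, 263.9] [0.3939 0.0006 0.0016]
timer 0.98 [248.5, 328.2] [0.396  0.365  0.0164]
side [466.075    0.     320.0405] [[-0.9958 -0.0428  0.081   0.4599]
 [-0.0916  0.4585 -0.8839  1.2962]
 [ 0.0007 -0.8876 -0.4605  0.7901]
 [ 0.      0.      0.      1.    ]]
picker_grip 0.64 [300.0, 203.0] [0.6133 0.2093 0.202 ]
picker_hook 0.91 [295.2, 258.3] [0.6331 0.1961 0.0141]
picker_collar 0.87 [298.9, 216.2] [0.6166 0.2108 0.1628]
well 0.61 [275.5, 227.7] [0.7156 0.0428 0.0177]
well_mouth 0.65 [299.7, 174.8] [ 0.6455 -0.0327  0.1717]
stand_hook 0.79 [336.5, 162.7] [ 0.5594 -0.5343  0.0014]
reagent_trough 0.95 [371.7, 190.6] [ 0.4094 -0.2482  0.018 ]
dish 0.77 [371.8, 230.7] [0.4103 0.0071 0.002 ]
timer 0.77 [375.6, 304.6] [0.4038 0.3835 0.018 ]
```

View pics/scene0.png

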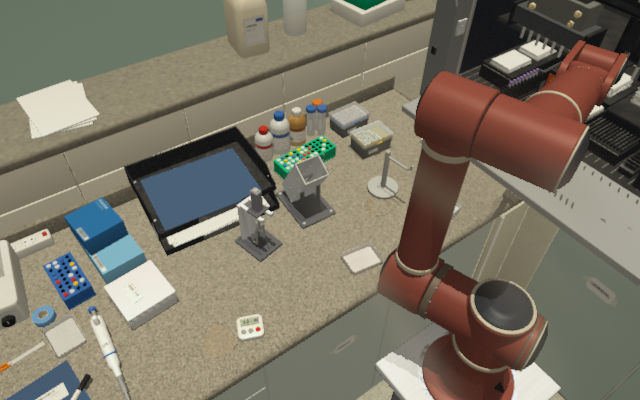

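View pics/side0.png

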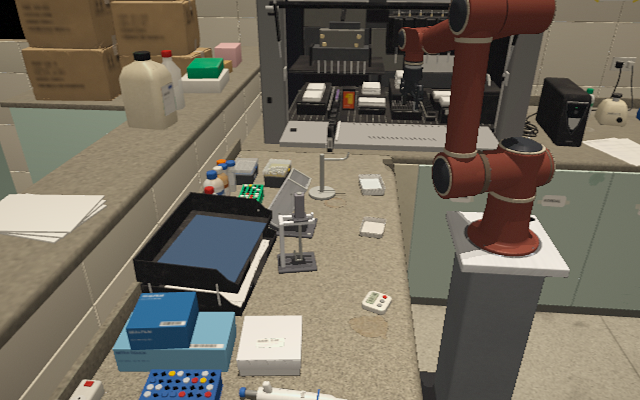

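Scene view: the picker stand is at about (258,225), the well at (305,190), the drain stand at (385,180), and the dish and timer are near the robot. The side view agrees, with the stand at (297,240), the well at (292,205) and the drain stand at (323,175). All three face roughly +x. Next I move above them for a wrist view.

Emit:
{"method": "apply_moves", "body": {"plan": [[0.085,0.03,-0.03,-0.045,0.1],[0.085,0.495,-0.502,-0.045,0.442],[0.085,0.495,-0.502,-0.045,0.442],[0.085,0.495,-0.502,-0.045,0.442],[0.085,0.495,-0.502,-0.045,0.442],[0.085,0.495,-0.502,-0.045,0.442],[0.085,0.495,-0.502,-0.045,0.442],[0.085,0.495,-0.502,-0.045,0.442],[0.085,0.495,-0.502,-0.045,0.442],[0.085,0.495,-0.502,-0.045,0.442],[0.085,0.495,-0.502,-0.045,0.442],[0.085,0.495,-0.502,-0.045,0.442]]}}

```text
t: 2.2
tool_pos: [0.428, -0.1035, 0.4454]
tool_rot: [3.141, -0.001, 0.002]
contact_force: [1.2, -0.7, 0.0]
opening: 0.0853
grip_force: 0.0
```

```bash
cat >> h.py <<'E'
def wshot():
    o=telemetry.get_obs(); T=np.eye(4); T[:3,:3]=R.from_rotvec(o['tool_rot']).as_matrix(); T[:3,3]=o['tool_pos']
    p=eyes.get_image('wrist'); p['W']=T@p['hand_eye']; return p,o
def wgrid(p):
    "HxWx3 world points from fisheye range_z"
    K=p['K']; v,u=np.mgrid[0:400,0:640]; x=(u-K[0,2])/K[0,0]; y=(v-K[1,2])/K[1,1]; r=np.hypot(x,y)+1e-9
    s=np.tan(np.minimum(r,1.5))/r; z=p['range_z']; z=np.where((z>0)&(r<1.4),z,np.nan)
    P=np.stack([x*s*z,y*s*z,z,np.ones_like(z)],-1); return (P@p['W'].T)[...,:3]
def wproj(p,X):
    c=np.linalg.inv(p['W'])@np.append(X,1); th=np.arctan2(np.hypot(*c[:2]),c[2]); d=c[:2]/np.hypot(*c[:2]); K=p['K']
    return np.array([K[0,2]+K[0,0]*th*d[0],K[1,2]+K[1,1]*th*d[1]])
def wray(p,u,v,zw):
    "world point on the pixel's ray at world height zw"
    K=p['K']; x=(u-K[0,2])/K[0,0]; y=(v-K[1,2])/K[1,1]; r=np.hypot(x,y)+1e-12
    d=p['W'][:3,:3]@np.array([np.sin(r)*x/r,np.sin(r)*y/r,np.cos(r)]); o=p['W'][:3,3]; return o+d*(zw-o[2])/d[2]
def topmap(P,x0,x1,y0,y1,res=0.001,k=3):
    "height map, rows = x decreasing downwards(up=+x), cols = -y"
    P=P.reshape(-1,3); P=P[np.isfinite(P).all(1)]
    m=(P[:,0]>x0)&(P[:,0]<x1)&(P[:,1]>y0)&(P[:,1]<y1); P=P[m]
    H=np.zeros((int((x1-x0)/res)+1,int((y1-y0)/res)+1),np.float32)
    np.maximum.at(H,(((x1-P[:,0])/res).astype(int),((y1-P[:,1])/res).astype(int)),P[:,2].astype(np.float32))
    return cv2.dilate(H,np.ones((k,k)))
def shift(X,yaw,o=None):
    "tool-axes shift and roll to bring TCP to X with tool x at yaw"
    o=o or telemetry.get_obs(); M=R.from_rotvec(o['tool_rot']).as_matrix()
    y=np.arctan2(M[1,0],M[0,0]); return np.round(M.T@(np.array(X)-o['tool_pos']),4), round(-(yaw-y),4)
E
python3 - <<'E'
from h import *
np.set_printoptions(precision=4,suppress=True)
p,o=wshot(); cv2.imwrite('pics/w1.png',p['img']); G=wgrid(p); print(p['K'],p['W'])
for t in ['picker_grip','well_mouth','canister_handle','stand_hook']:
    for d in eyes.tip_of(t,p)[:1]:
        u,v=map(int,d['point']); print(t,d['confidence'],d['point'],G[v,u])
np.savez('w1.npz',G=G,W=p['W'],K=p['K'],img=p['img'])
H=topmap(G,0.45,0.85,-0.45,0.3,k=3)
cv2.imwrite('pics/map1.png',cv2.applyColorMap(np.uint8(np.clip(H/0.25,0,1)*255),cv2.COLORMAP_JET))
E
```

```text
[[309.7069   0.     317.3021]
 [  0.     309.7069 201.9993]
 [  0.       0.       1.    ]] [[-0.0007 -0.9504 -0.3111  0.5074]
 [-1.      0.0012 -0.0016 -0.103 ]
 [ 0.0019  0.3111 -0.9504  0.4152]
 [ 0.      0.      0.      1.    ]]
picker_grip 0.7 [23.1, 35.2] [0.6103 0.1867 0.1991]
canister_handle 0.39 [21.2, 35.1] [0.6103 0.1874 0.2014]
```

View pics/w1.png

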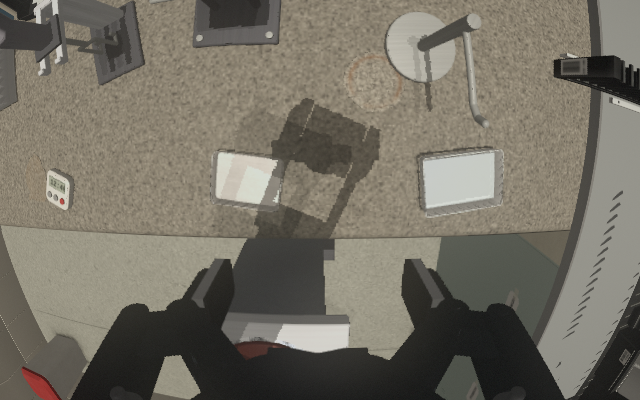

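View pics/map1.png

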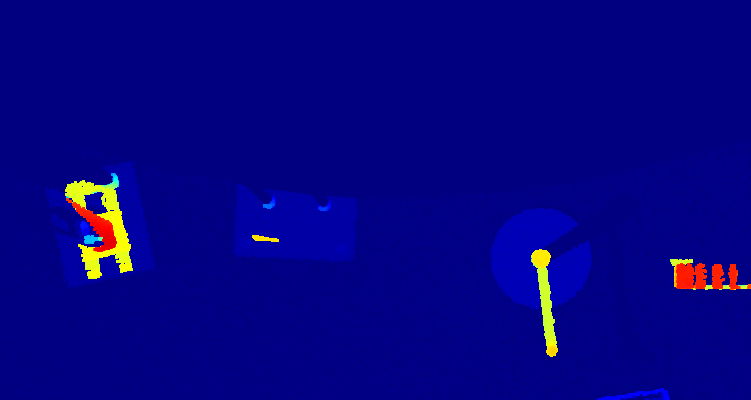

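The wrist view and height map show:
- **Drain stand:** post at (0.592,-0.241), tip at (0.499,-0.252), yaw about 7°.
- **Picker stand:** yaw about 13°.
- **Well:** front at (0.61,0.03), yaw about -2°.

I'll go above the picker and well for a closer look.

Emit:
{"method": "apply_moves", "body": {"plan": [[0.085,0.152,-0.214,-0.035,0],[0.085,0.152,-0.214,-0.035,0],[0.085,0.152,-0.214,-0.035,0],[0.085,0.152,-0.214,-0.035,0],[0.085,0.152,-0.214,-0.035,0],[0.085,0.152,-0.214,-0.035,0],[0.085,0.152,-0.214,-0.035,0],[0.085,0.152,-0.214,-0.035,0],[0.085,0.152,-0.214,-0.035,0]]}}

```text
t: 3.2
tool_pos: [0.5808, 0.107, 0.4794]
tool_rot: [3.141, -0.003, -0.002]
contact_force: [-0.2, -0.9, -0.6]
opening: 0.0849
grip_force: 0.0
```

```bash
python3 - <<'E'
from h import *
np.set_printoptions(precision=4,suppress=True)
p,o=wshot(); G=wgrid(p); print(o['tool_pos'],o['tool_rot'])
for t in ['picker_grip','well_mouth','canister_handle']:
    for d in eyes.tip_of(t,p)[:1]:
        u,v=map(int,d['point']); print(t,d['confidence'],d['point'],G[v,u])
np.savez('w2.npz',G=G,W=p['W'],K=p['K'],img=p['img'])
H=topmap(G,0.5,0.8,-0.1,0.3,k=3)
m=cv2.applyColorMap(np.uint8(np.clip(H/0.25,0,1)*255),cv2.COLORMAP_JET)
cv2.imwrite('pics/map2.png',np.vstack([p['img'],cv2.copyMakeBorder(m[:,:],0,0,0,239,0)[:300]])[:, :640][100*0:].copy() if 0 else cv2.resize(np.vstack([p['img'][:300],cv2.copyMakeBorder(m[:300],0,0,0,239,cv2.BORDER_CONSTANT)]),(640,600)))
E
```

```text
[0.5808 0.107  0.4794] [ 3.1408 -0.003  -0.002 ]
picker_grip 0.94 [213.3, 158.4] [0.6197 0.1898 0.2145]
well_mouth 0.82 [431.8, 129.4] [ 0.636  -0.0186  0.1209]
canister_handle 0.62 [573.6, 216.3] [ 0.5381 -0.2486  0.1447]
```

View pics/map2.png

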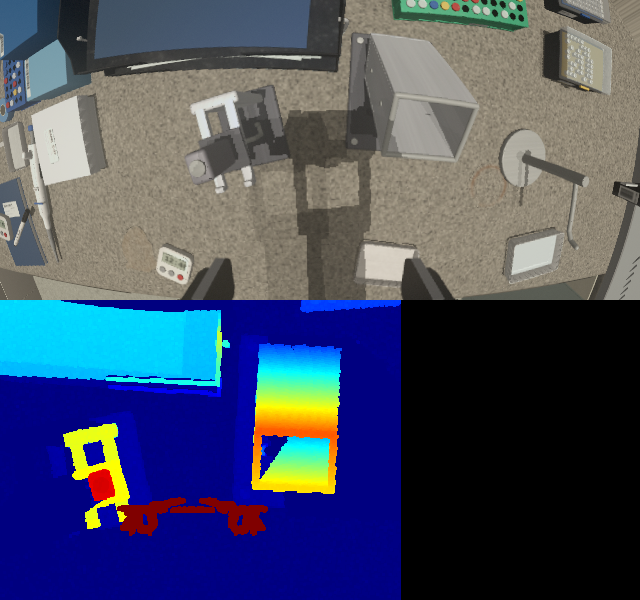

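The wrist view shows the picker handle at (205,165), the stand rails, the well mouth at (430,125) and the drain stand arm at (540,165). Next I fit the poses from the depth data.

```bash
python3 - <<'E'
from h import *
np.set_printoptions(precision=4,suppress=True)
d=np.load('w2.npz'); G=d['G'].reshape(-1,3); G=G[np.isfinite(G).all(1)]
def sel(x0,x1,y0,y1,z0,z1): 
    m=np.all((G>[x0,y0,z0])&(G<[x1,y1,z1]),1); return G[m]
def rect(P): 
    (c,s,a)=cv2.minAreaRect(np.float32(P[:,:2]*1000)); return np.array(c),np.array(s),a
h=sel(.55,.68,.15,.24,.22,.27); print('handle top z',np.median(h[:,2]),len(h),rect(h[np.abs(h[:,2]-np.median(h[:,2]))<.004]))
r=sel(.55,.70,.14,.26,.12,.20); print('rails z pct',np.percentile(r[:,2],[2,25,50,75,98]),len(r))
hist=np.histogram(r[:,2],np.arange(.12,.2,.004)); print(hist)
# well
w=sel(.58,.78,-.06,.07,.02,.22)
best=None
for yaw in np.radians(np.arange(-8,4,.25)):
    c,s=np.cos(yaw),np.sin(yaw); y=-s*w[:,0]+c*w[:,1]
    hh,_=np.histogram(y,np.arange(y.min(),y.max()+.001,.001)); sc=(hh.astype(float)**2).sum()
    if best is None or sc>best[0]: best=(sc,yaw)
print('well yaw by hist',np.degrees(best[1]))
# top face plane (upper wall outer): x>.69
t=sel(.68,.76,-.04,.05,.05,.2); A=np.c_[t[:,:2],np.ones(len(t))]
for _ in range(4):
    k=np.linalg.lstsq(A,t[:,2],rcond=None)[0]; e=np.abs(A@k-t[:,2]); t=t[e<.004]; A=A[e<.004]
print('top plane',k,len(t),'slope yaw',np.degrees(np.arctan2(k[1],k[0]))-180,'tilt',np.degrees(np.arctan(np.hypot(k[0],k[1]))))
n=np.array([-k[0],-k[1],1]); n/=np.linalg.norm(n); d0=n@np.array([0,0,k[2]]); print('n',n,d0)
# side edges of top face
for x in (.68,.70,.72,.74): 
    q=t[np.abs(t[:,0]-x)<.004]; print(x,q[:,1].min(),q[:,1].max())
# rim: points farthest along axis
yaw=best[1]; a=np.array([-.5*np.cos(yaw),-.5*np.sin(yaw),.866]); s=w@a; top=np.percentile(s,99.5); rim=w[s>top-.004]
yv=np.array([-np.sin(yaw),np.cos(yaw),0]); nv=np.cross(yv,a); 
print('axis top',top,np.percentile(s,[90,95,98,99,99.9]),'rim y',np.percentile(rim@yv,[1,99]),'n',np.percentile(rim@nv,[1,99]),len(rim))
print('yv',yv,'nv',nv)
# interior
ins=w[((w@yv)>np.percentile(rim@yv,1)+.012)&((w@yv)<np.percentile(rim@yv,99)-.012)&((w@nv)>np.percentile(rim@nv,1)+.006)&((w@nv)<np.percentile(rim@nv,99)-.012)]
print(len(ins)); 
if len(ins):
    print('depth below rim',np.percentile(top-ins@a,[0,10,50,90,100]),'n hist',np.histogram(ins@nv-np.percentile(rim@nv,1),10))
E
```

```text
handle top z 0.22530533598502267 793 (array([614.7104, 198.5915]), array([26.6129, 20.8061]), 16.55243492126465)
rails z pct [0.1362 0.1499 0.1514 0.1556 0.1949] 3038
(array([  13,   18,   14,   15,   12,  103,  161, 1263,  866,  148,   41,
         51,   34,   29,   38,   39,   37,   43,   63,   50]), array([0.12 , 0.124, 0.128, 0.132, 0.136, 0.14 , 0.144, 0.148, 0.152,
       0.156, 0.16 , 0.164, 0.168, 0.172, 0.176, 0.18 , 0.184, 0.188,
       0.192, 0.196, 0.2  ]))
well yaw by hist -3.0000000000000004
top plane [-1.6542 -0.0693  1.296 ] 960 slope yaw -357.6012520471299 tilt 58.86799524937788
n [0.8552 0.0358 0.517 ] 0.6700326889444042
0.68 -0.03450779110717678 -0.007304832154291979
0.7 -0.028677919585798323 3.108016270038372e-05
0.72 -0.021633573760362068 0.04014376244461383
0.74 -0.010805850190537675 0.03979738871806293
axis top -0.16183845205985112 [-0.1639 -0.163  -0.1625 -0.1621 -0.1614] rim y [-0.0013  0.0791] n [0.6079 0.6765] 1496
yv [0.0523 0.9986 0.    ] nv [ 0.8648 -0.0453  0.5   ]
0
```

```bash
python3 - <<'E'
from h import *
np.set_printoptions(precision=4,suppress=True)
d=np.load('w2.npz'); G=d['G'].reshape(-1,3); G=G[np.isfinite(G).all(1)]
G1=np.load('w1.npz')['G'].reshape(-1,3); G1=G1[np.isfinite(G1).all(1)]
def sel(G,x0,x1,y0,y1,z0,z1): return G[np.all((G>[x0,y0,z0])&(G<[x1,y1,z1]),1)]
h=sel(G,.59,.64,.17,.23,.222,.23)
for A in (10,12,14,16,18):
    yw=np.radians(A); ex=np.array([np.cos(yw),np.sin(yw)]); ey=np.array([-ex[1],ex[0]])
    u=h[:,:2]@ex; v=h[:,:2]@ey; print(A,'h',np.ptp(np.percentile(u,[2,98])),np.ptp(np.percentile(v,[2,98])))
def yawhist(P):
    b=[]
    for A in np.arange(4,22,.5):
        yw=np.radians(A); v=-np.sin(yw)*P[:,0]+np.cos(yw)*P[:,1]
        hh,_=np.histogram(v,np.arange(v.min(),v.max()+.002,.002)); b.append(((hh.astype(float)**2).sum(),A))
    return sorted(b)[-3:]
for g in (G,G1):
    r=sel(g,.55,.72,.14,.27,.143,.160); print('rails',len(r),yawhist(r))
    f=sel(g,.55,.76,.1,.28,.004,.016); 
    if len(f): print('foot',len(f),np.median(f[:,2]),cv2.minAreaRect(np.float32(f[:,:2]*1000)))
r=sel(G,.55,.72,.14,.27,.143,.160)
H=topmap(r,.55,.70,.14,.26,k=1,res=.0015)
for row in H[::2]: print(''.join('#' if x>.153 else '+' if x>0 else '.' for x in row))
# drain stand arm
for g in (G,G1):
    s=sel(g,.46,.63,-.30,-.20,.135,.175); X=s[(s[:,0]<.575)&(s[:,0]>.51)&(s[:,2]<.15)]
    print('arm',len(X),np.polyfit(X[:,0],X[:,1],1),np.percentile(X[:,2],[50,95]), 'post',s[s[:,0]>.578].mean(0) if (s[:,0]>.578).any() else 0,'tip min x',s[:,0].min(), s[s[:,2]>.16].mean(0))
E
```

```text
10 h 0.024556967177170375 0.01887050518565736
12 h 0.02450566293817824 0.018570976332723324
14 h 0.02430128529942599 0.018414388066566867
16 h 0.02423841651258518 0.01853300215745239
18 h 0.024310399685993023 0.018657953141023254
rails 2476 [(np.float64(338962.0), np.float64(13.0)), (np.float64(342220.0), np.float64(12.0)), (np.float64(351078.0), np.float64(11.5))]
foot 3966 0.007974391988941648 ((646.5712890625, 194.24708557128906), (179.57298278808594, 170.21983337402344), 87.01192474365234)
rails 1429 [(np.float64(148529.0), np.float64(12.5)), (np.float64(150091.0), np.float64(11.5)), (np.float64(152543.0), np.float64(12.0))]
foot 2562 0.008219058724122902 ((625.596435546875, 200.50701904296875), (110.45653533935547, 91.47869110107422), 12.068955421447754)
.................................................................................
.................................................................................
.................................................................................
.................................................................................
..
[... 3322 characters left out ...]
.....................................
.................................................................................
.................................................................................
.................................................................................
.................................................................................
.................................................................................
arm 237 [ 0.132 -0.317] [0.1437 0.1456] post [ 0.5917 -0.2373  0.1506] tip min x 0.4962693107208413 [ 0.5596 -0.2441  0.1618]
arm 555 [ 0.1197 -0.3111] [0.144 0.146] post [ 0.5891 -0.2389  0.1528] tip min x 0.49496729517936805 [ 0.5602 -0.2446  0.162 ]
```

Emit:
{"method": "apply_moves", "body": {"plan": [[0.06,0.034,-0.0916,0.0,-0.12],[0.06,0.034,-0.0916,0.0,-0.229],[0.06,0.034,-0.0916,0.0,-0.229],[0.06,0.034,-0.0916,0.03,-0.229],[0.06,0.034,-0.0916,0.06,-0.229],[0.06,0.034,-0.0916,0.09,-0.229],[0.06,0.034,-0.0916,0.115,-0.229],[0.06,0.034,-0.0916,0.1284,-0.229],[0.06,0.034,-0.0916,0.1284,-0.229],[0.06,0.034,-0.0916,0.1284,-0.229]]}}

```text
t: 4.23
tool_pos: [0.6141, 0.1994, 0.3517]
tool_rot: [3.121, 0.357, -0.001]
contact_force: [0.3, 1.2, 1.0]
opening: 0.0601
grip_force: 0.0
```

```bash
python3 - <<'E'
from h import *
np.set_printoptions(precision=4,suppress=True)
o=telemetry.get_obs(); print(o['tool_pos'],o['tool_rot'],o['contact_force'],shift([.6147,.1986,.351],.227))
E
```

```text
[0.6141 0.1994 0.3517] [ 3.1211  0.3567 -0.0009] [0.2578 1.213  1.0174] (array([0.0004, 0.0009, 0.0007]), np.float64(0.0006))
```

Emit:
{"method": "apply_moves", "body": {"plan": [[0.0,0,0,0,0],[0.0,0,0,0,0],[0.0,0,0,0,0],[0.0,0,0,0,0],[0.0,0,0,0,0],[0.0,0,0,0,0]], "newtons": 40}}

```text
t: 4.73
tool_pos: [0.6146, 0.2, 0.3539]
tool_rot: [3.121, 0.358, 0.005]
contact_force: [-0.6, -2.0, 6.8]
opening: 0.0192
grip_force: 41.9
```

Emit:
{"method": "apply_moves", "body": {"plan": [[0.0,0,0,-0.007,0],[0.0,0,0,-0.014,0],[0.0,0,0,-0.014,0],[0.0,-0.015,0,-0.014,0],[0.0,-0.035,0,-0.014,0],[0.0,-0.055,0,-0.014,0],[0.0,-0.08,0,-0.014,0],[0.0,-0.1,0,-0.014,0],[0.0,-0.1,0,-0.014,0]]}}

```text
t: 5.48
tool_pos: [0.5141, 0.1771, 0.3645]
tool_rot: [3.121, 0.359, -0.005]
contact_force: [0.6, 0.6, -2.5]
opening: 0.0195
grip_force: 39.4
```

Emit:
{"method": "apply_moves", "body": {"plan": [[0.0,0,0,-0.04,0],[0.0,0,0,-0.08,0],[0.0,0,0,-0.12,0],[0.0,0,0,-0.16,0.1],[0.0,0.01,0.03,-0.1955,0.2],[0.0,0.02,0.07,-0.1955,0.272],[0.0,0.03,0.11,-0.1955,0.272],[0.0,0.04,0.15,-0.1955,0.272],[0.0,0.045,0.1861,-0.1955,0.272],[0.0,0.045,0.1861,-0.1955,0.272],[0.0,0.045,0.1861,-0.1955,0.272]]}}

```text
t: 6.4
tool_pos: [0.6038, 0.0043, 0.56]
tool_rot: [-3.14, 0.073, 0.003]
contact_force: [0.1, 0.6, -2.0]
opening: 0.0198
grip_force: 39.5
```

```bash
cat > look.py <<'E'
from h import *
import sys
np.set_printoptions(precision=4,suppress=True)
tag=sys.argv[1]; names=sys.argv[2].split(',') if len(sys.argv)>2 else []
p,o=wshot(); G=wgrid(p); np.savez(tag+'w.npz',G=G,W=p['W'],K=p['K'],img=p['img'])
s=eyes.get_image('side'); c=eyes.get_image('scene')
print(o['t'],o['tool_pos'],o['tool_rot'],o['contact_force'],o['opening'])
for q,nm in ((s,'side'),(c,'scene')):
    np.savez(tag+nm+'.npz',G=q['range_z'],img=q['img'],K=q['K'],pose=q['pose'])
    for t in names:
        for d in eyes.tip_of(t,q)[:1]:
            u,v=d['point']; cc=q['pose'][:3,3]; dd=ray(q,u,v,1.)-cc; print(nm,t,d['confidence'],np.array(d['point']),pix(q,u,v,2),'cam',cc,'dir',dd/np.linalg.norm(dd))
a=s['img'][60:260,220:420]; b=c['img'][60:260,220:420]
cv2.imwrite(f'pics/{tag}.png',np.vstack([cv2.resize(p['img'],(800,500))[:200*1+60],np.hstack([cv2.resize(a,(340,340),interpolation=cv2.INTER_CUBIC),cv2.resize(b,(340,340),interpolation=cv2.INTER_CUBIC),np.zeros((340,120,3),np.uint8)])]))
E
python3 look.py L1 picker_hook,picker_grip
python3 - <<'E'
from h import *
np.set_printoptions(precision=4,suppress=True)
G=np.load('L1w.npz')['G'].reshape(-1,3); G=G[np.isfinite(G).all(1)]
yaw=-.044; a=np.array([-.5*np.cos(yaw),-.5*np.sin(yaw),.866]); yv=np.array([-np.sin(yaw),np.cos(yaw),0]); nv=np.cross(yv,a)
w=G[np.all((G>[.58,-.06,.02])&(G<[.78,.07,.21]),1)]; s=w@a
hh,e=np.histogram(s,np.arange(-.19,-.14,.001)); print(hh)
top=np.percentile(s,99.5); rim=w[s>top-.004]; print(top,np.percentile(rim@yv,[1,99]),np.percentile(rim@nv,[1,99]))
M=a*top+yv*np.percentile(rim@yv,[1,99]).mean()+nv*np.percentile(rim@nv,[1,99]).mean(); print('M',M)
E
```

```text
6.4 [0.6038 0.0043 0.56  ] [-3.1403  0.0733  0.0026] [ 0.0708  0.6304 -1.9633] 0.019767746338730293
side picker_hook 0.56 [305.7 165.4] [ 0.6824 -0.485   0.0085] cam [0.4599 1.2962 0.7901] dir [ 0.1142 -0.9094 -0.4   ]
side picker_grip 0.85 [309.4 108.8] [0.6076 0.0273 0.4051] cam [0.4599 1.2962 0.7901] dir [ 0.1099 -0.9513 -0.2881]
scene picker_hook 0.94 [323.3 162.2] [ 0.6425 -0.039   0.1812] cam [-0.2139  0.6086  1.1518] dir [ 0.5911 -0.4478 -0.6709]
scene picker_grip 0.74 [257.  213.5] [0.6061 0.2037 0.1458] cam [-0.2139  0.6086  1.1518] dir [ 0.6037 -0.2983 -0.7393]
[ 68  81  58  82  77  56  80  53  82  47  73  70  57  87  57 103  69  79
  68  68  70  59  46  34 116 238 396 179  16   0   0   0   0   0   0   0
   0   0   0   0   0   0   0   0   0   0   0   0   0]
-0.16227856121935724 [-0.008   0.0729] [0.6092 0.6768]
M [0.6388 0.0043 0.181 ]
```

View pics/L1.png

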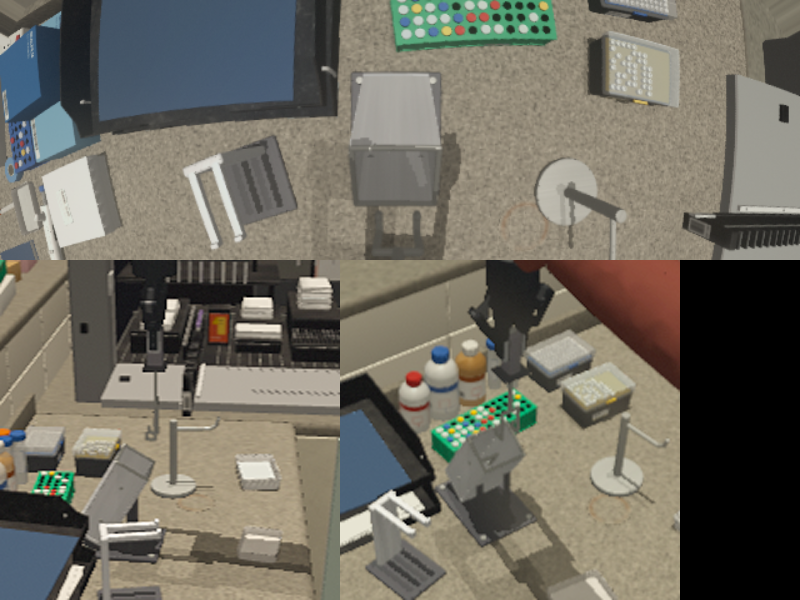

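M is about (0.639,0.004,0.178). The picker hangs upright in the gripper, with its hook just above the well mouth. A vertical rod would foul the well's upper lip. So I'll pivot the picker in the pads by pressing the hook lightly on the well's lower wall with a soft grip.

Emit:
{"method": "apply_moves", "body": {"plan": [[0.0,0.02,-0.0015,0.0,0],[0.0,0.02,-0.0015,0.0,0],[0.0,0.02,-0.0015,0.03,0],[0.0,0.02,-0.0015,0.055,0],[0.0,0.02,-0.0015,0.075,0],[0.0,0.02,-0.0015,0.075,0],[0.0,0.015,-0.0015,0.08,0],[0.0,0.005,-0.0015,0.087,0],[0.0,-0.005,-0.0015,0.094,0],[0.0,-0.015,-0.0015,0.1,0],[0.0,-0.025,-0.0015,0.105,0],[0.0,-0.025,-0.0015,0.105,0]], "newtons": 20}}

```text
t: 7.75
tool_pos: [0.577, 0.0092, 0.4592]
tool_rot: [3.14, -0.067, 0.009]
contact_force: [1.4, -0.1, -0.5]
opening: 0.0196
grip_force: 39.5
```

```bash
python3 look.py L2 picker_hook,picker_grip,picker_collar
```

```text
7.75 [0.577  0.0092 0.4592] [ 3.1404 -0.0672  0.0089] [ 1.3804 -0.0602 -0.4924] 0.0195952374526761
side picker_hook 0.65 [301.5 191.3] [0.6296 0.0447 0.1546] cam [0.4599 1.2962 0.7901] dir [ 0.121  -0.8848 -0.45  ]
side picker_grip 0.56 [315.  142.5] [0.5917 0.0218 0.305 ] cam [0.4599 1.2962 0.7901] dir [ 0.0961 -0.9299 -0.355 ]
side picker_collar 0.54 [315.1 152.4] [0.5921 0.0187 0.2724] cam [0.4599 1.2962 0.7901] dir [ 0.0952 -0.9223 -0.3746]
scene picker_hook 0.56 [313.7 179.6] [0.6194 0.0084 0.154 ] cam [-0.2139  0.6086  1.1518] dir [ 0.5828 -0.419  -0.6963]
scene picker_grip 0.82 [321.5 147.8] [0.5687 0.0214 0.315 ] cam [-0.2139  0.6086  1.1518] dir [ 0.6086 -0.4554 -0.6498]
scene picker_collar 0.57 [321.3 158.3] [0.5814 0.0142 0.2681] cam [-0.2139  0.6086  1.1518] dir [ 0.5976 -0.4475 -0.6653]
```

View pics/L2.png

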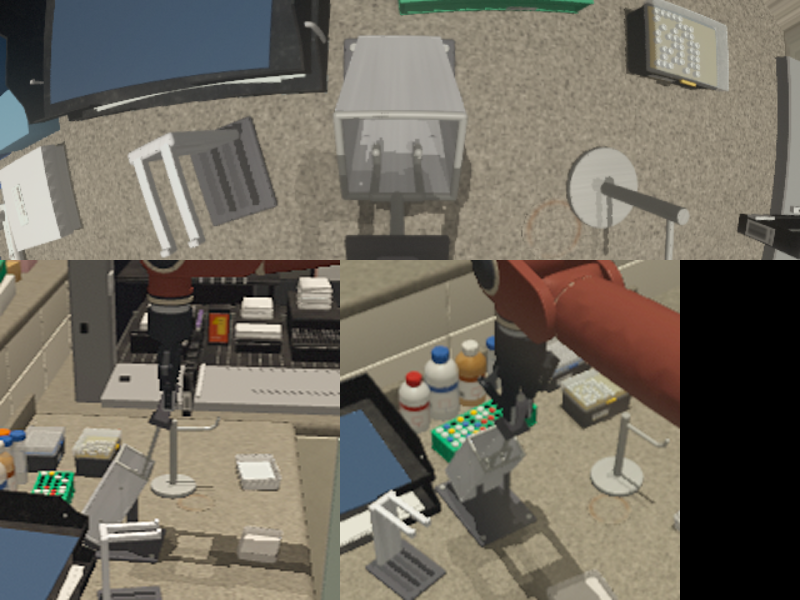

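The side view shows the picker tilted about 17° with its hook inside the mouth. The wrist view shows both prong tips at about (302,120) and (334,120) in the original pixels. Next I measure the tips in tool axes and look for the bar.

```bash
python3 - <<'E'
from h import *
np.set_printoptions(precision=4,suppress=True,linewidth=150)
d=np.load('L2w.npz'); G=d['G']; img=d['img']
T=np.array([.577,.0092,.4592]); M=np.array([.639,.0043,.178]); yaw=-.044
a=np.array([-.5*np.cos(yaw),-.5*np.sin(yaw),.866]); yv=np.array([-np.sin(yaw),np.cos(yaw),0]); nv=np.cross(yv,a)
Q=np.stack([(G-M)@nv,(G-M)@yv,(G-M)@a],-1)*1000
for v in range(92,160,3):
    print(v,' '.join('%3d,%4d'%(Q[v,u,0],Q[v,u,2]) if np.isfinite(Q[v,u,0]) else '   -   ' for u in range(276,366,5)))
c=cv2.resize(img[85:165,260:380],(780,520),interpolation=cv2.INTER_CUBIC); cv2.imwrite('pics/c2.png',np.clip(c.astype(float)*1.6,0,255))
E
```

```text
92  32,   1  32,   1  33,   2  32,   1  32,   0  32,   1  32,   0  32,   2  32,   2  32,   1  32,   1  32,   1  32,   1  33,   2  32,   1  33,   2  32,   1  32,   1
95  19, -19   3, -48  29,   0  30,   1  30,   2  30,   1  30,   2  30,   1  30,   1  29,   1  29,   1  29,   1  29,   1  30,   2  29,   1  30,   1  30,   2  31,   2
98  17, -17  -2, -54 -23, -92 -29,-102 -30,-104 -29,-103 -29,-102 -30,-104 -29,-102 -30,-104 -29,-103 -30,-103 -30,-103 -29,-103 -29,-103 -29,-104  -3, -56  11, -28
101  15, -15  -4, -52 -27, -91 -29, -96 -28, -94 -29, -95 -29, -96 -29, -96 -30, -96 -29, -95 -29, -95 -30, -96 -29, -95 -29, -96 -29, -97 -29, -96 -10, -63   9, -26
104  13, -13  -7, -51 -29, -89 -29, -89 -30, -90 -29, -89 -29, -88 -30, -90 -30, -90 -29, -89 -29, -88 -29, -89 -30, -90 -29, -89 -29, -90 -30, -91 -12, -59   7, -24
107  12, -11  -9, -48 -29, -82 -29, -82 -30, -84 -29, -82 -29, -82 -29, -82 -30, -83 -30, -83 -30, -83 -30, -83 -29, -83 -29, -83 -29, -83 -29, -83 -15, -59   6, -21
110  10,  -9 -13, -49 -30, -77 -29, -76 -28, -75 -29, -75 -29, -75 -29, -76 -29, -76 -30, -77 -29, -76 -30,
[... 2130 characters left out ...]
 -9 -29,  -8 -28,  -7 -29,  -8 -14,  11 -30,  -9 -29,  -8 -29,  -9 -30,  -9 -21,   1
152 -24,   2 -29,  -3 -29,  -4 -30,  -4 -14,  14 -15,  14 -29,  -4 -29,  -4 -30,  -4 -29,  -3 -30,  -5 -29,  -4 -13,  15 -29,  -4 -30,  -5 -29,  -4 -30,  -5 -24,   1
155 -28,   1 -29,   0 -30,   0 -28,   0 -12,  20 -12,  20 -12,  20 -12,  20 -11,  22 -12,  20 -12,  21 -12,  20 -12,  20 -29,   0 -28,   0 -29,   0 -29,   0 -28,   1
158 -31,   2 -30,   2 -31,   1 -31,   2 -15,  21 -14,  22 -14,  22 -15,  21 -10,  27 -13,  23 -14,  22 -14,  22 -14,  22 -31,   1 -31,   1 -31,   1 -31,   1 -30,   2[ WARN:0@0.297] global loadsave.cpp:1063 imwrite_ Unsupported depth image for selected encoder is fallbacked to CV_8U.
```

View pics/c2.png

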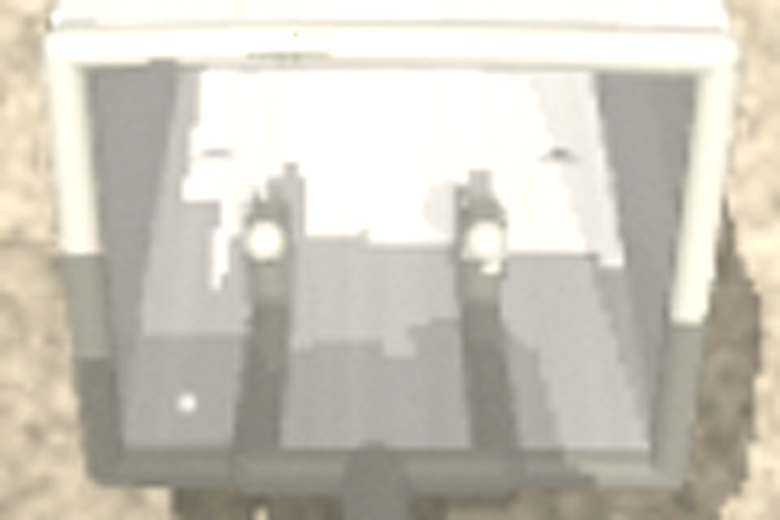

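```bash
python3 - <<'E'
from h import *
np.set_printoptions(precision=1,suppress=True,linewidth=170)
d=np.load('L2w.npz'); G=d['G']
M=np.array([.639,.0043,.178]); yaw=-.044
a=np.array([-.5*np.cos(yaw),-.5*np.sin(yaw),.866]); yv=np.array([-np.sin(yaw),np.cos(yaw),0]); nv=np.cross(yv,a)
Q=np.stack([(G-M)@nv,(G-M)@yv,(G-M)@a],-1)*1000
for v in (119,121,140):
    r=Q[v,290:350]; k=r[:,2]>(-35 if v<130 else -15); print(v,r[k][:,1],'tips n,a',r[k][:,0],r[k][:,2])
w=Q[92:160].reshape(-1,3); i=w[(w[:,0]<-25)&(w[:,2]<-20)&(w[:,2]>-80)]; print('wall y',i[:,1].min(),i[:,1].max())
r=Q[120]; k=(np.abs(r[:,2])<80)&(r[:,0]>-33); print(np.c_[r[k][:,1],r[k][:,2]][::4].T)
E
```

```text
119 [ 19.4  18.4  17.4  16.6  15.8  15.   14.1 -10.  -10.7 -11.5 -12.5 -13.3 -14.2 -15.3] tips n,a [-8.8 -7.8 -7.1 -7.8 -7.9 -9.8 -8.8 -9.4 -7.8 -7.2 -7.6 -7.1 -7.4 -8.9] [-25.5 -23.9 -22.7 -23.8 -24.  -27.  -25.4 -26.5 -23.8 -22.9 -23.7 -22.9 -23.4 -25.7]
121 [ 19.3  18.3  17.4  16.6  15.8  14.8  14.   -9.8 -10.6 -11.5 -12.4 -13.2 -14.2 -15.1] tips n,a [-9.5 -8.5 -7.9 -8.4 -9.4 -8.5 -9.6 -9.2 -8.2 -8.6 -8.7 -8.2 -8.7 -9.1] [-23.3 -21.7 -20.7 -21.5 -23.1 -21.6 -23.4 -22.7 -21.3 -21.8 -22.  -21.3 -22.1 -22.7]
140 [ 20.   19.1  18.   17.2  16.2  15.6  14.8  14.   -9.8 -10.5 -11.3 -12.2 -13.  -13.9 -15. ] tips n,a [-21.  -20.4 -18.6 -18.7 -18.  -20.1 -22.3 -22.1 -21.5 -20.3 -18.8 -19.6 -19.  -18.8 -20.9] [-10.3  -9.4  -7.   -7.2  -6.2  -9.  -11.9 -11.7 -10.9  -9.3  -7.2  -8.4  -7.6  -7.3 -10.1]
wall y -532.775183458106 227.13522345520857
[[224.  217.1 211.3 204.4 200.4 194.5 188.8 184.1 184.5 199.   39.6  36.5  36.1  36.7  33.6  29.8  25.7  19.4  15.7  13.6   9.6   5.5   1.5  -2.5  -6.6 -10.6 -12.3
  -18.7 -22.7 -26.8 -30.9 -35.  -35.1 -35.6 -36.1 -39.5]
 [-34.1 -32.4 -31.9 -31.4 -32.7 -31.7 -30.7 -31.  -38.1 -65.2   2.5   1.7 -17.1 -48.  -54.8 -56.6 -56.9 -24.4 -21.8 -57.4 -57.2 -56.7 -56.2 -57.  -56.6 -55.6 -21.5
  -57.4 -56.6 -56.3 -56.7 -57.1 -31.8 -13.4   2.3   1.4]]
```

The prong tips are at n≈-8, a≈-21 and the tilt is about 17.6°, with the picker 2 mm off-centre in y. The bar is expected at n=+2, a=-71.5. I'll firm the grip, pass the tips below the bar, then slide under it.

Emit:
{"method": "apply_moves", "body": {"plan": [[0.0,0.0,0.0,0.0,0],[0.0,0.0026,0.002,-0.0015,0],[0.0,0.0026,0.002,-0.0015,0],[0.0,0.01,0.002,0.012,0],[0.0,0.018,0.002,0.0255,0],[0.0,0.0255,0.002,0.0385,0],[0.0,0.0331,0.002,0.0513,0],[0.0,0.0331,0.002,0.0513,0],[0.0,0.0331,0.002,0.0513,0]], "newtons": 60}}

```text
t: 8.95
tool_pos: [0.611, 0.0054, 0.4022]
tool_rot: [-3.141, 0.068, 0.006]
contact_force: [0.5, -0.2, -2.6]
opening: 0.0192
grip_force: 62.1
```

```bash
cat > lk.py <<'E'
from h import *
import sys
np.set_printoptions(precision=4,suppress=True)
p,o=wshot(); G=wgrid(p); np.savez(sys.argv[1]+'w.npz',G=G,W=p['W'],K=p['K'],img=p['img'])
print(o['t'],o['tool_pos'],o['tool_rot'],o['contact_force'],o['grip_force'])
M=np.array([.639,.0043,.178]); yaw=-.044
a=np.array([-.5*np.cos(yaw),-.5*np.sin(yaw),.866]); yv=np.array([-np.sin(yaw),np.cos(yaw),0]); nv=np.cross(yv,a)
Q=np.stack([(G-M)@nv,(G-M)@yv,(G-M)@a],-1)*1000
S=Q[60:200].reshape(-1,3); S=S[np.isfinite(S).all(1)]
S=S[(np.abs(S[:,1])<33)&(S[:,0]>-26)&(S[:,0]<27)&(S[:,2]<-5)]
print(len(S))
# (n,a) occupancy
H=np.zeros((28,15),int); 
for n,_,aa in S:
    i=int(-aa/5); j=int((n+30)/4)
    if 0<=i<28 and 0<=j<15: H[i,j]+=1
for i in range(28):
    if H[i].any(): print(-i*5,H[i])
E
python3 lk.py L3
```

```text
8.95 [0.611  0.0054 0.4022] [-3.1406  0.068   0.0057] [ 0.4883 -0.1584 -2.6157] 62.10131764411926
633
-5 [ 0  0  0  0  0  6 41  0  0  0  0  0  0  0  0]
-10 [ 0  0  0  0  0 11 36  0  0  0  0  0  0  0  0]
-15 [ 0  0  0  0  0 26 15  0  0  0  0  0  0  0  0]
-20 [ 0  0  0  0  4 36  3  0  0  0  0  0  0  0  0]
-25 [ 0  0  0  0  2 28  0  0  0  0  0  0  0  0  0]
-30 [ 0  0  0  0  6 27  0  0  0  0  0  0  0  0  0]
-35 [ 0  0  0  0 25  8  0  0  0  0  0  0  0  0  0]
-40 [  0   0   0 132  83   0   0   0   0   0   0   0   0   0   0]
-45 [ 0  0  0 17 66  0  0  0  0  0  0  0  0  0  0]
-50 [ 0  0  0 40 12  0  0  0  0  0  0  0  0  0  0]
-55 [0 0 0 9 0 0 0 0 0 0 0 0 0 0 0]
```

Emit:
{"method": "apply_moves", "body": {"plan": [[0.0,0.009,0.0,-0.005,0],[0.0,0.018,0.0,-0.0104,0],[0.0,0.018,0.0,-0.0104,0],[0.0,0.014,0.0,-0.018,0],[0.0,0.0095,0.0,-0.025,0],[0.0,0.0095,0.0,-0.025,0],[0.0,0.0095,0.0,-0.025,0]]}}

```text
t: 9.58
tool_pos: [0.6197, 0.0052, 0.4309]
tool_rot: [3.141, -0.068, 0.003]
contact_force: [0.4, -0.2, -2.1]
opening: 0.0191
grip_force: 61.9
```

Emit:
{"method": "apply_moves", "body": {"plan": [[0.0,-0.003,0.0,-0.005,0],[0.0,-0.006,0.0,-0.01,0],[0.0,-0.009,0.0,-0.0155,0],[0.0,-0.012,0.0,-0.021,0],[0.0,-0.015,0.0,-0.026,0],[0.0,-0.015,0.0,-0.026,0],[0.0,-0.015,0.0,-0.026,0]]}}

```text
t: 10.17
tool_pos: [0.6052, 0.0057, 0.4567]
tool_rot: [3.141, -0.068, 0.002]
contact_force: [-0.9, -0.1, -2.6]
opening: 0.0192
grip_force: 61.9
```

```bash
python3 lk.py L4
```

```text
10.1667 [0.6052 0.0057 0.4567] [ 3.1407 -0.0678  0.0025] [-0.8546 -0.0757 -2.5647] 61.912643909454346
240
-5 [ 0  0  0  0  0  0  0  0  1 39  0  0  0  0  0]
-10 [ 0  0  0  0  0  0  0  0 11 24  0  0  0  0  0]
-15 [ 0  0  0  0  0  0  0  0 24  8  0  0  0  0  0]
-20 [ 0  0  0  0  0  0  0  3 30  0  0  0  0  0  0]
-25 [ 0  0  0  0  0  0  0 11 31  0  0  0  0  0  0]
-30 [ 0  0  0  0  0  0  0 12 15  0  0  0  0  0  0]
-35 [ 0  0  0  0  0  0  0 24  3  0  0  0  0  0  0]
-40 [0 0 0 0 0 0 0 4 0 0 0 0 0 0 0]
```

Emit:
{"method": "apply_moves", "body": {"plan": [[0.0,-0.005,0.0,-0.009,0],[0.0,-0.01,0.0,-0.0175,0],[0.0,-0.016,0.0,-0.0275,0],[0.0,-0.022,0.0,-0.038,0],[0.0,-0.028,0.0,-0.0485,0],[0.0,-0.03,0.0,-0.052,0],[0.0,-0.03,0.0,-0.052,0],[0.0,-0.03,0.0,-0.052,0]]}}

```text
t: 10.88
tool_pos: [0.5752, 0.007, 0.5084]
tool_rot: [3.141, -0.068, 0.002]
contact_force: [0.5, 0.2, -3.1]
opening: 0.0194
grip_force: 61.9
```

```bash
python3 look.py L5
```

```text
10.8833 [0.5752 0.007  0.5084] [ 3.1408 -0.0679  0.002 ] [ 0.4796  0.2488 -3.1273] 0.019407375046744578
```

View pics/L5.png

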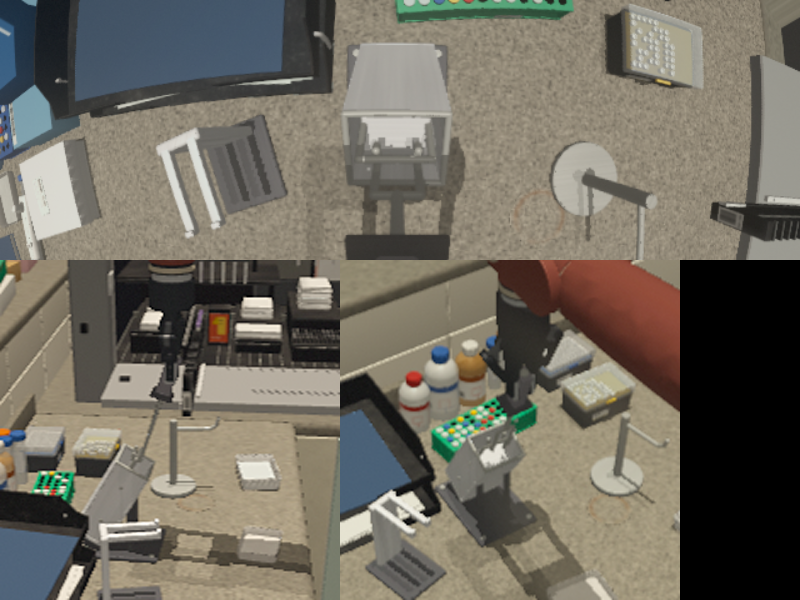

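The wrist view shows the canister's bar in both prongs at about (395,145), just at the mouth. I keep drawing it along the tube axis.

Emit:
{"method": "apply_moves", "body": {"plan": [[0.0,-0.003,0.0,-0.006,0],[0.0,-0.007,0.0,-0.0125,0],[0.0,-0.011,0.0,-0.0195,0],[0.0,-0.015,0.0,-0.0265,0],[0.0,-0.019,0.0,-0.0335,0],[0.0,-0.023,0.0,-0.0405,0],[0.0,-0.027,0.0,-0.0475,0],[0.0,-0.031,0.0,-0.0545,0],[0.0,-0.035,0.0,-0.061,0],[0.0,-0.038,0.0,-0.067,0],[0.0,-0.041,0.0,-0.073,0],[0.0,-0.043,0.0,-0.078,0]]}}

```text
t: 12.03
tool_pos: [0.532, 0.0089, 0.5865]
tool_rot: [3.141, -0.068, -0.0]
contact_force: [-0.3, -0.2, -2.5]
opening: 0.0196
grip_force: 61.9
```

Emit:
{"method": "apply_moves", "body": {"plan": [[0.0,-0.002,0.0,-0.005,0],[0.0,-0.004,0.0,-0.011,0],[0.0,-0.005,0.0,-0.018,0],[0.0,-0.006,0.0,-0.026,0],[0.0,-0.007,0.0,-0.034,0],[0.0,-0.008,0.0,-0.041,0],[0.0,-0.009,0.0,-0.047,0],[0.0,-0.01,0.0,-0.05,0],[0.0,-0.01,0.0,-0.05,0],[0.0,-0.01,0.0,-0.05,0],[0.0,-0.01,0.0,-0.05,0],[0.0,-0.01,0.0,-0.05,0]]}}

```text
t: 13.03
tool_pos: [0.5226, 0.0093, 0.6351]
tool_rot: [-3.141, 0.068, 0.002]
contact_force: [-0.2, -0.2, -2.3]
opening: 0.0197
grip_force: 61.9
```

```bash
python3 look.py L6 canister_centre,picker_hook,canister_handle
```

```text
13.0333 [0.5226 0.0093 0.6351] [-3.1408  0.0678  0.0016] [-0.2373 -0.226  -2.3324] 0.019743889091337452
side canister_centre 0.76 [317.9 156.6] [0.5815 0.0361 0.2641] cam [0.4599 1.2962 0.7901] dir [ 0.089  -0.9195 -0.3829]
side picker_hook 0.59 [316.9 140.7] [0.5854 0.0259 0.3099] cam [0.4599 1.2962 0.7901] dir [ 0.0922 -0.9316 -0.3515]
side canister_handle 0.91 [316.3 134.2] [ 0.5914 -0.0059  0.3197] cam [0.4599 1.2962 0.7901] dir [ 0.0939 -0.9362 -0.3386]
scene canister_centre 0.58 [324.1 164.7] [0.5548 0.0238 0.2683] cam [-0.2139  0.6086  1.1518] dir [ 0.5874 -0.4472 -0.6745]
scene picker_hook 0.91 [325.3 144.6] [ 0.8273 -0.185   0.0457] cam [-0.2139  0.6086  1.1518] dir [ 0.6076 -0.4638 -0.6448]
scene canister_handle 0.8 [324.5 139.9] [0.5811 0.0065 0.3257] cam [-0.2139  0.6086  1.1518] dir [ 0.6134 -0.4658 -0.6378]
```

View pics/L6.png

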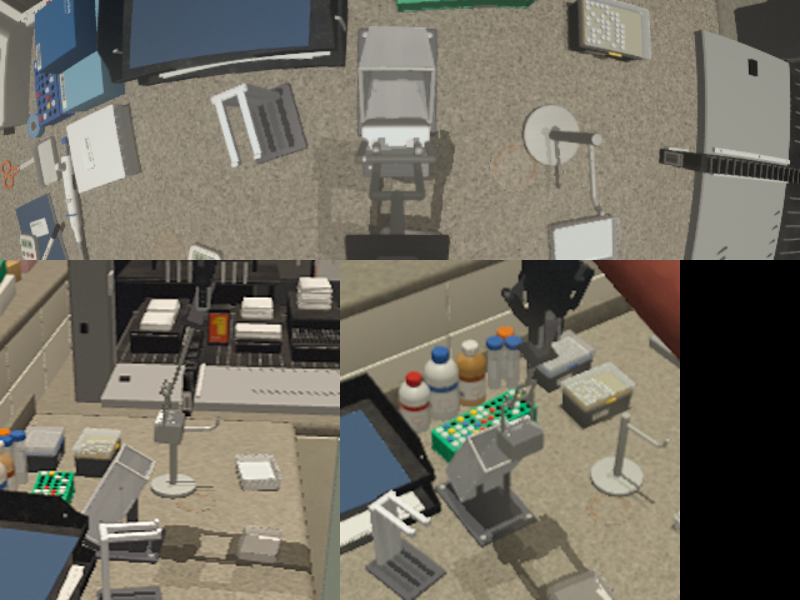

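The canister hangs level on the picker, clear of the well, with its bar at about (0.582,0.007,0.323). I carry it in front of the drain stand's tip and will thread the arm through the handle from its -x side.

Emit:
{"method": "apply_moves", "body": {"plan": [[0.0,-0.002,0.005,0.0,-0.003],[0.0,-0.007,0.019,0.0,-0.012],[0.0,-0.016,0.041,0.0,-0.025],[0.0,-0.026,0.068,0.005,-0.042],[0.0,-0.038,0.1,0.01,-0.06],[0.0,-0.051,0.133,0.015,-0.081],[0.0,-0.064,0.167,0.02,-0.101],[0.0,-0.077,0.2,0.025,-0.121],[0.0,-0.088,0.23,0.03,-0.139],[0.0,-0.098,0.255,0.035,-0.155],[0.0,-0.104,0.272,0.035,-0.164],[0.0,-0.1063,0.2777,0.035,-0.168]]}}

```text
t: 14.48
tool_pos: [0.4029, -0.2658, 0.6001]
tool_rot: [3.136, 0.19, -0.002]
contact_force: [0.3, 0.5, -1.8]
opening: 0.0195
grip_force: 61.9
```

Emit:
{"method": "apply_moves", "body": {"plan": [[0.0,0,0,0.004,0],[0.0,0,0,0.012,0],[0.0,0,0,0.022,0],[0.0,0,0,0.032,0],[0.0,0,0,0.042,0],[0.0,0,0,0.052,0],[0.0,0,0,0.06,0],[0.0,0,0,0.067,0],[0.0,0,0,0.07,0],[0.0,0,0,0.07,0],[0.0,0,0,0.07,0],[0.0,0,0,0.07,0]]}}

```text
t: 15.48
tool_pos: [0.4042, -0.2636, 0.5315]
tool_rot: [3.135, 0.196, 0.001]
contact_force: [0.4, 0.2, -2.8]
opening: 0.0197
grip_force: 62.0
```

```bash
python3 look.py L7 canister_handle,stand_hook,canister_centre
python3 - <<'E'
from h import *
d=np.load('L7side.npz'); e=np.load('L7scene.npz'); w=np.load('L7w.npz')['img']
f=lambda i:cv2.resize(i,(400,300),interpolation=cv2.INTER_CUBIC)
cv2.imwrite('pics/L7b.png',np.vstack([np.hstack([f(d['img'][90:210,290:450]),f(e['img'][80:200,300:460])]),cv2.resize(w[80:260,160:640],(800,300))]))
E
```

```text
15.4833 [ 0.4042 -0.2636  0.5315] [3.1346 0.1957 0.0014] [ 0.4105  0.2444 -2.781 ] 0.019740141863494595
side canister_handle 0.8 [358.7 141.4] [ 0.4646 -0.2399  0.2146] cam [0.4599 1.2962 0.7901] dir [ 0.0035 -0.9361 -0.3516]
side stand_hook 0.91 [337.4 159.9] [ 0.5561 -0.5478  0.0097] cam [0.4599 1.2962 0.7901] dir [ 0.0471 -0.92   -0.3891]
side canister_centre 0.7 [357.9 158. ] [ 0.4656 -0.2275  0.1558] cam [0.4599 1.2962 0.7901] dir [ 0.0037 -0.9232 -0.3843]
scene canister_handle 0.87 [425.9 158. ] [ 0.4521 -0.25    0.2301] cam [-0.2139  0.6086  1.1518] dir [ 0.4675 -0.6024 -0.6469]
scene stand_hook 0.8 [400.6 163.9] [ 0.5403 -0.2534  0.1396] cam [-0.2139  0.6086  1.1518] dir [ 0.494  -0.5635 -0.6622]
scene canister_centre 0.66 [421.7 178.2] [ 0.4454 -0.2437  0.1624] cam [-0.2139  0.6086  1.1518] dir [ 0.4508 -0.5821 -0.6767]
```

View pics/L7b.png

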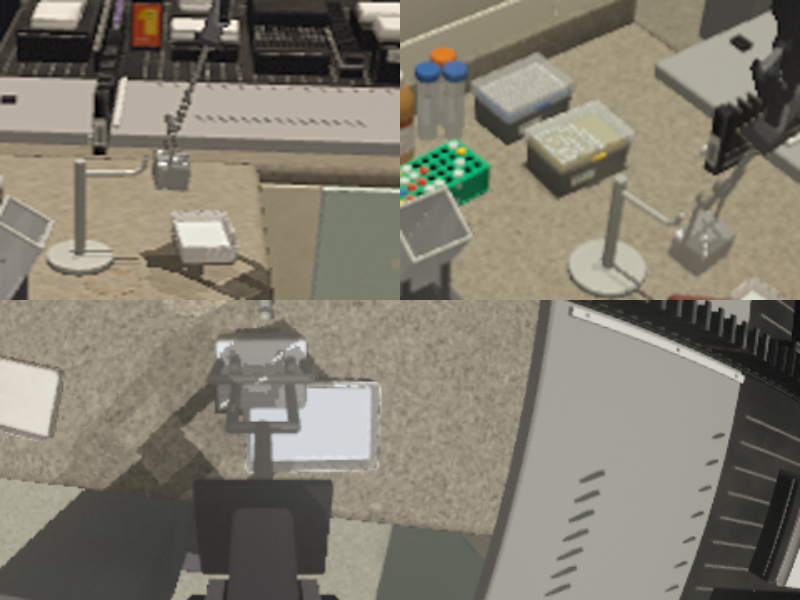

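That picture shows the canister hanging on both prongs in front of the arm tip. It was my 11th picture, one over the limit of 10, so I view no more and work from depth numbers only.

```bash
cat > st.py <<'E'
from h import *
import sys
np.set_printoptions(precision=1,suppress=True,linewidth=170)
tag=sys.argv[1]
S=np.array([.5364,-.247,.144]); c,s=np.cos(.124),np.sin(.124); Rm=np.array([[c,s,0],[-s,c,0],[0,0,1]])
W=np.load(tag+'w.npz')['G'].reshape(-1,3)
cl={'wrist':W[np.isfinite(W).all(1)]}
for nm in ('side','scene'):
    d=np.load(tag+nm+'.npz'); cl[nm]=cloud({'range_z':d['G'],'K':d['K'],'pose':d['pose']})
for nm,P in cl.items():
    Q=(P-S)@Rm.T*1000; Q=Q[np.all((Q>[-170,-60,-110])&(Q<[70,60,160]),1)]
    print(nm,len(Q)); 
    # side profile: max/min z & y-range by x bin
    for x in range(-130,65,6):
        q=Q[np.abs(Q[:,0]-x)<3]
        if len(q)>2:
            up=q[q[:,2]>-4]; print(x,'z',np.percentile(q[:,2],[3,50,97]),'top',(np.percentile(up[:,2],[5,95]),np.percentile(up[:,1],[3,50,97])) if len(up)>2 else '')
E
python3 st.py L7
```

```text
wrist 4026
-106 z [145.2 155.6 159.8] top (array([147.8, 159.6]), array([-4. , -0.1,  3.7]))
-100 z [ 16.1 137.3 152.1] top (array([ 16.3, 150.6]), array([-12.1,   0.2,  25.2]))
-94 z [ 17.4 116.9 130.2] top (array([ 17.6, 127.4]), array([-25.2,   0. ,  26.4]))
-88 z [ 17.7  20.1 110.8] top (array([ 18.1, 109.5]), array([-26.8,   0. ,  27.3]))
-82 z [18.8 74.3 91.6] top (array([19. , 89.6]), array([-24.2,   1.6,  26.1]))
-76 z [20.3 75.6 77.1] top (array([20.4, 77. ]), array([-25.3,   2.2,  28.1]))
-70 z [20.5 44.7 83.9] top (array([20.7, 83.6]), array([-27. ,  -1. ,  28.3]))
-64 z [20.9 22.6 81.8] top (array([21. , 79.9]), array([-26.4,   1.1,  28.8]))
-58 z [21.6 23.2 24.6] top (array([21.9, 24.5]), array([-26.3,   1.1,  28.7]))
-52 z [-4.6 16.9 23.6] top (array([-2.1, 23.5]), array([-26.1,  -1.1,  27. ]))
-40 z [18.7 20.9 22.8] top (array([18.7, 22.8]), array([-4.2, -1. ,  2.2]))
-34 z [ 5.7 17.5 22.6] top (array([ 6.2, 22.6]), array([-4.4, -1. ,  2.2]))
-28 z [0.6 4.3 6.9] top (array([1.4, 6.6]), array([-4.5, -1.1,  2.3]))
-22 z [-1.9  0.3  3.2] top (array([-1.8,  2.3]), array([-
[... 4507 characters left out ...]
rray([-3.7,  0.1]), array([-5.4, -3.2,  0.6]))
14 z [-3.5 -1.3  0.6] top (array([-3.4,  0.6]), array([-5.3, -4. , -0.8]))
20 z [-6.9 -0.1  1.8] top (array([-0.2,  1.8]), array([-5.1, -1.6,  1.7]))
26 z [-10.9  -0.6   3.4] top (array([-0.6,  3.4]), array([-6.6, -3.8,  2.6]))
32 z [-6.4 -2.3  3.3] top (array([-2.9,  3.3]), array([-4.3, -1.8,  3.5]))
38 z [-5.  -4.1 -0.3] top 
44 z [-74.   -6.2  11.8] top (array([-1.5, 14.5]), array([-3.5, -2.9, -1.1]))
50 z [-104.5  -41.9   16.9] top (array([-1.1, 17.2]), array([-9.6, -2.4,  6.5]))
56 z [-103.1  -46.8   17.7] top (array([ 0. , 19.5]), array([-10.6,   0.6,   5.5]))
62 z [-86.7 -22.5  15.6] top (array([-2.6, 16.5]), array([-10.2,  -3.7,   2. ]))
```

The bar is at x≈-75, z≈74 mm and y≈+0.8 mm in stand axes. The arm is at y≈-1.6 mm, its tip top at 22 mm and the lid at 24 mm or lower. Lowering by 40 mm centres the arm in the handle window, and then I thread it in.

Emit:
{"method": "apply_moves", "body": {"plan": [[0.0,0,0.0024,0.003,0],[0.0,0,0.0024,0.009,0],[0.0,0,0.0024,0.016,0],[0.0,0,0.0024,0.023,0],[0.0,0,0.0024,0.03,0],[0.0,0,0.0024,0.036,0],[0.0,0,0.0024,0.039,0],[0.0,0,0.0024,0.0405,0],[0.0,0,0.0024,0.0405,0],[0.0,0,0.0024,0.0405,0],[0.0,0,0.0024,0.0405,0]]}}

```text
t: 16.85
tool_pos: [0.4046, -0.2659, 0.4908]
tool_rot: [3.135, 0.196, 0.001]
contact_force: [0.1, -0.3, -2.4]
opening: 0.0191
grip_force: 62.0
```

Emit:
{"method": "apply_moves", "body": {"plan": [[0.0,0.002,0.0,0.0,0],[0.0,0.007,0.0,0.0,0],[0.0,0.014,0.0,0.0,0],[0.0,0.022,0.0,0.0,0],[0.0,0.031,0.0,0.0,0],[0.0,0.041,0.0,0.0,0],[0.0,0.051,0.0,0.0,0],[0.0,0.061,0.0,0.0,0],[0.0,0.07,0.0,0.0,0],[0.0,0.078,0.0,0.0,0],[0.0,0.084,0.0,0.0,0],[0.0,0.087,0.0,0.0,0]]}}

```text
t: 17.85
tool_pos: [0.4917, -0.255, 0.4901]
tool_rot: [-3.135, -0.197, 0.0]
contact_force: [-0.3, 0.7, -2.4]
opening: 0.0191
grip_force: 62.0
```

Emit:
{"method": "apply_moves", "body": {"plan": [[0.0,0.0,0.0,0.0,0],[0.0,0.0,0.0,0.0,0],[0.0,0.0,0.0,0.0,0],[0.0,0.0,0.0,0.0,0]]}}

```text
t: 18.18
tool_pos: [0.4905, -0.2552, 0.4904]
tool_rot: [3.135, 0.195, -0.0]
contact_force: [-0.1, 0.5, -2.7]
opening: 0.0192
grip_force: 62.0
```

```bash
python3 look.py L8 canister_handle; python3 st.py L8 | awk '/side/{exit} 1'
```

```text
18.1833 [ 0.4905 -0.2552  0.4904] [ 3.1354  0.1951 -0.0001] [-0.141   0.4578 -2.6806] 0.01923287796705184
side canister_handle 0.63 [335.2 151.8] [ 0.5473 -0.2325  0.1733] cam [0.4599 1.2962 0.7901] dir [ 0.0525 -0.9263 -0.3732]
wrist 6693
-52 z [143.9 145.  146.3] top (array([144.1, 146.2]), array([-24. ,  10.9,  20.3]))
-46 z [144.9 146.4 147.8] top (array([145. , 147.6]), array([-23.9,  -1.8,  20. ]))
-40 z [146.9 148.2 149.6] top (array([147.1, 149.4]), array([-24.6, -13.7,  20.2]))
-34 z [148.9 150.2 151.6] top (array([148.9, 151.5]), array([-24.3, -13.4,  20. ]))
-28 z [150.7 152.1 153.3] top (array([150.8, 153.3]), array([-24.2, -12.7,  19.7]))
-22 z [119.5 154.3 159.4] top (array([121.8, 159.1]), array([-23.4,  -1.9,  19.6]))
-16 z [-21.6 155.4 157. ] top (array([102.2, 156.9]), array([-23.1,  -1.9,  19.2]))
-10 z [-22.1  77.4 155.3] top (array([  0.2, 155.1]), array([-20.2,  -2. ,  16.1]))
-4 z [-22.   55.8  78.8] top (array([-1.2, 78.8]), array([-19.5,  -2. ,  14.7]))
2 z [-21.5  -0.9  58.1] top (array([-1.6, 58.2]), array([-19.1,  -0. ,  15.2]))
8 z [-1.6 34.1 38.5] top (array([29.6, 37.7]), array([-27.7,  -0.6,  26.1]))
14 z [-20.7  32.7  40.6] top (array([-0.5, 37.4]), array([-29. ,  -2. ,  26.3]))
20 z [-20.8 -18.5  42.8] top (array([-1.5, 42.8]), array([-19.6,  -2. ,  14.7]))
26 z [-20.8 -18.8  31.2] top (array([-2.1, 33.2]), array([-18.4,  -1.5,  13.5]))
32 z [-54.4 -26.5   0.7] top (array([-2.5,  1. ]), array([-5.1, -1.5,  2. ]))
38 z [-2.5 -0.2  1.4] top (array([-2.4,  1.2]), array([-5.1, -1.5,  2. ]))
44 z [-2.  -0.2  1.5] top (array([-1.7,  1.2]), array([-5. , -1.5,  2. ]))
50 z [-36.1  15.6  17.3] top (array([-1.7, 17.2]), array([-7.7, -2. ,  4.4]))
56 z [15.4 16.5 18. ] top (array([15.5, 17.9]), array([-8.6, -2. ,  4.8]))
62 z [14.4 16.4 17.8] top (array([14.5, 17.7]), array([-6.3, -1.5,  3.7]))
```

The bar is over the arm at x≈+11 mm, z≈34 mm. I lower until it hangs, then go 21 mm further so the prong points drop below the bar.

Emit:
{"method": "apply_moves", "body": {"plan": [[0.0,0,0,0.005,0],[0.0,0,0,0.012,0],[0.0,0,0,0.019,0],[0.0,0,0,0.025,0],[0.0,0,0,0.029,0],[0.0,0,0,0.032,0],[0.0,0,0,0.035,0],[0.0,0,0,0.039,0],[0.0,0,0,0.044,0],[0.0,0,0,0.049,0],[0.0,0,0,0.052,0],[0.0,0,0,0.052,0]]}}

```text
t: 19.43
tool_pos: [0.4907, -0.255, 0.4371]
tool_rot: [-3.134, -0.196, 0.002]
contact_force: [-1.7, -0.1, -2.4]
opening: 0.0195
grip_force: 62.0
```

Emit:
{"method": "apply_moves", "body": {"plan": [[0.0,0,0,0,0],[0.0,0,0,0,0],[0.0,0,0,0,0],[0.0,0,0,0,0]]}}

```text
t: 19.77
tool_pos: [0.4909, -0.2551, 0.4387]
tool_rot: [3.135, 0.196, 0.001]
contact_force: [0.9, -0.3, -0.8]
opening: 0.0191
grip_force: 62.0
```

```bash
python3 look.py L9 canister_handle,canister_centre; python3 st.py L9 | awk '/scene/{exit} 1'
```

```text
19.7667 [ 0.4909 -0.2551  0.4387] [3.135  0.1959 0.0008] [ 0.8925 -0.2708 -0.8321] 0.019050133921421825
side canister_handle 0.76 [334.1 155.5] [ 0.5528 -0.2698  0.1426] cam [0.4599 1.2962 0.7901] dir [ 0.0545 -0.9232 -0.3805]
side canister_centre 0.57 [333.5 158.6] [ 0.5512 -0.2461  0.1408] cam [0.4599 1.2962 0.7901] dir [ 0.0556 -0.9206 -0.3866]
scene canister_handle 0.92 [400.2 159.5] [ 0.5475 -0.254   0.15  ] cam [-0.2139  0.6086  1.1518] dir [ 0.4993 -0.5661 -0.6559]
scene canister_centre 0.9 [394.5 179.3] [ 0.537  -0.2305  0.0926] cam [-0.2139  0.6086  1.1518] dir [ 0.4847 -0.5433 -0.6855]
wrist 12666
-64 z [159.8 159.9 159.9] top (array([159.8, 159.9]), array([-12.1, -11.7,   6.7]))
-58 z [158.  158.9 159.6] top (array([158.1, 159.6]), array([-13.3,   8.2,   9.6]))
-52 z [ 92.4  94.1 159.8] top (array([ 92.6, 159.7]), array([-23.9, -12.6,  19.5]))
-46 z [ 92.9  94.7 159.3] top (array([ 93.1, 159.2]), array([-23.9, -12.4,  20. ]))
-40 z [ 95.7 146.5 159.6] top (array([ 95.9, 159.5]), array([-24.6,  -2.3,  20.4]))
-34 z [ 97.9 145.4 158.2] top (array([ 98.3, 157.2]), array([-18.
[... 2188 characters left out ...]
.4]))
8 z [-79.  -48.6   0.2] top (array([-3. ,  4.3]), array([-16.9,   1.8,  16. ]))
14 z [-80.9 -30.    7.3] top (array([-2.7,  7.4]), array([-27.9,   3.8,  29.9]))
20 z [-81.9 -47.4  -0.6] top (array([-1.8, -0.1]), array([-3.4, -0.4,  3.6]))
26 z [-81.7 -47.5   0.2] top 
32 z [-84.9 -54.    0.2] top (array([-2.9,  1. ]), array([-2.4, -0.7,  0.6]))
38 z [-81.1 -62.5   2.6] top (array([-0.5,  3.4]), array([-2.3,  5. ,  9.9]))
44 z [-7.2 -3.6  0.1] top 
50 z [-105.5  -39.9   14.3] top (array([-2.2, 15. ]), array([-3.6,  0.1,  5.8]))
56 z [-106.4  -43.    16.2] top (array([-1.7, 16.8]), array([-1.8,  4.6, 11.4]))
62 z [-105.8  -45.7   13.2] top (array([-2.4, 15. ]), array([-5.4,  0.8,  4.6]))
```

The bar sits on the arm (centre z≈3.5 mm, x≈+11 mm) and the points are about 9 mm below it. I back out 23 mm, then rise.

Emit:
{"method": "apply_moves", "body": {"plan": [[0.0,-0.003,0,0,0],[0.0,-0.008,0,0,0],[0.0,-0.013,0,0,0],[0.0,-0.018,0,0,0],[0.0,-0.022,0,0,0],[0.0,-0.0235,0,0,0],[0.0,-0.0235,0,0,0],[0.0,-0.0235,0,-0.005,0],[0.0,-0.0235,0,-0.012,0],[0.0,-0.0235,0,-0.02,0],[0.0,-0.0235,0,-0.03,0],[0.0,-0.0235,0,-0.04,0]]}}

```text
t: 21.12
tool_pos: [0.4677, -0.258, 0.4798]
tool_rot: [3.135, 0.196, 0.001]
contact_force: [0.9, 0.1, -1.5]
opening: 0.0194
grip_force: 62.1
```

Emit:
{"method": "apply_moves", "body": {"plan": [[0.0,0,0,-0.01,0],[0.0,0,0,-0.025,0],[0.0,0,0,-0.045,0],[0.0,0,0,-0.07,0],[0.0,0,0,-0.1,0],[0.0,-0.01,0,-0.12,0],[0.0,-0.03,0,-0.14,0],[0.0,-0.04,0,-0.15,0],[0.0,-0.04,0,-0.15,0]]}}

```text
t: 21.87
tool_pos: [0.4262, -0.2627, 0.6332]
tool_rot: [3.13, 0.193, 0.008]
contact_force: [0.5, -0.0, -0.9]
opening: 0.0196
grip_force: 62.1
```

```bash
python3 look.py La canister_handle,picker_hook,picker_grip,picker_collar; python3 st.py La | awk '/side/{exit} 1'
```

```text
21.8667 [ 0.4262 -0.2627  0.6332] [3.1303 0.1931 0.0083] [ 0.5101 -0.0266 -0.8913] 0.019592990421939484
side canister_handle 0.82 [336.3 157.3] [ 0.5443 -0.2495  0.1474] cam [0.4599 1.2962 0.7901] dir [ 0.0497 -0.922  -0.384 ]
side picker_hook 0.82 [349.3 114.5] [ 0.5202 -0.8925  0.1067] cam [0.4599 1.2962 0.7901] dir [ 0.0256 -0.9539 -0.2989]
side picker_grip 0.77 [370.3  64.3] [ 0.4395 -0.2535  0.4755] cam [0.4599 1.2962 0.7901] dir [-0.0136 -0.9798 -0.1994]
side picker_collar 0.58 [366.2  77. ] [ 0.4505 -0.2488  0.4344] cam [0.4599 1.2962 0.7901] dir [-0.0064 -0.9745 -0.2243]
scene canister_handle 0.72 [398.7 160.4] [ 0.6595 -0.376   0.0051] cam [-0.2139  0.6086  1.1518] dir [ 0.5003 -0.5633 -0.6576]
scene picker_hook 0.58 [426.6 126. ] [ 0.4862 -0.2676  0.3112] cam [-0.2139  0.6086  1.1518] dir [ 0.5    -0.6246 -0.5999]
scene picker_grip 0.96 [453.4  87.9] [ 0.4183 -0.2475  0.4771] cam [-0.2139  0.6086  1.1518] dir [ 0.5012 -0.6799 -0.5352]
scene picker_collar 0.65 [311.8 169.7] [ 0.6947 -0.0378  0.1103] cam [-0.2139  0.6086  1.1518] dir [ 0.596  -0.4236 -0.6822]
wrist 1385
-40 z
[... 680 characters left out ...]
8]))
14 z [-50.6   4.8   7.2] top (array([-0.1,  7.2]), array([-26. ,   1.3,  27.1]))
20 z [-49.3 -47.5   1. ] top (array([-1.3,  1.7]), array([-4.5, -1.6,  1.3]))
26 z [-49.1 -47.4   0.9] top (array([-2. ,  1.3]), array([-4.5, -1.6,  1.3]))
32 z [-54.2 -47.3   0.7] top (array([-1.2,  1.1]), array([-4.5, -1.6,  1.3]))
38 z [-4.   0.3  1.4] top (array([-2.5,  1.3]), array([-5.9, -1.6,  1.3]))
44 z [-3.7  0.5  2.4] top (array([-3.6,  2.4]), array([-6. , -2.3,  1.3]))
50 z [-94.    7.9  17.5] top (array([ 0.2, 17.5]), array([-7.9, -1.6,  4.1]))
56 z [-99.2  16.2  17.9] top (array([14.8, 17.7]), array([-8.6, -1.6,  5.4]))
62 z [14.4 16.3 17.7] top (array([14.6, 17.7]), array([-7.5, -1.6,  4. ]))
```

The canister now hangs on its own. The picker is still tilted about 17.6° in the grip. I straighten it by pushing its hook softly against the well's outer lip before hanging it up.

Emit:
{"method": "apply_moves", "body": {"plan": [[0.0,0.01,-0.02,0.0,0.02],[0.0,0.027,-0.05,0.005,0.05],[0.0,0.046,-0.086,0.01,0.08],[0.0,0.065,-0.122,0.015,0.11],[0.0,0.084,-0.158,0.02,0.14],[0.0,0.103,-0.194,0.025,0.168],[0.0,0.122,-0.23,0.03,0.168],[0.0,0.1366,-0.2568,0.033,0.168],[0.0,0.1366,-0.2568,0.033,0.168],[0.0,0.1366,-0.2568,0.07,0.168],[0.0,0.1366,-0.2568,0.11,0.168],[0.0,0.1366,-0.2568,0.15,0.168]]}}

```text
t: 23.42
tool_pos: [0.5314, 0.009, 0.478]
tool_rot: [3.14, -0.067, 0.005]
contact_force: [0.6, -0.2, -2.0]
opening: 0.0189
grip_force: 62.3
```

```bash
cat > tilt.py <<'E'
from h import *
import sys
np.set_printoptions(precision=4,suppress=True,linewidth=150)
# picker axis from wrist+side+scene clouds: points around the rod plane below the gripper, in tool-yaw frame relative to TCP
def run(yaw):
    p,o=wshot(); T=o['tool_pos']; M=R.from_rotvec(o['tool_rot']).as_matrix(); yaw=np.arctan2(M[1,0],M[0,0])
    print(o['t'],T,'yaw',round(yaw,4),o['contact_force'])
    c,s=np.cos(yaw),np.sin(yaw); Rm=np.array([[c,s,0],[-s,c,0],[0,0,1]])
    cl={'wrist':wgrid(p).reshape(-1,3)}
    for nm in ('side','scene'): cl[nm]=cloud(eyes.get_image(nm))
    for nm,P in cl.items():
        P=P[np.isfinite(P).all(1)]; Q=(P-T)@Rm.T*1000; Q=Q[np.all((Q>[-40,-24,-345])&(Q<[95,24,-170]),1)]
        print(nm,' '.join('%d:%.0f/%.0f(%d)'%(z,*np.percentile(Q[np.abs(Q[:,2]-z)<4][:,0],[10,90]),(np.abs(Q[:,2]-z)<4).sum()) for z in range(-340,-172,8) if (np.abs(Q[:,2]-z)<4).sum()>2))
run(0)
E
python3 tilt.py
```

```text
23.4167 [0.5314 0.009  0.478 ] yaw -0.0426 [ 0.5555 -0.2259 -1.9586]
wrist -340:94/95(48) -332:90/94(246) -324:85/89(227) -316:58/84(538) -308:52/69(122) -300:49/66(89) -292:46/49(53) -284:44/47(58) -276:42/44(67) -268:37/42(286) -260:37/40(52) -252:34/37(59) -244:31/35(71) -236:29/32(72) -228:27/29(80) -220:27/28(12) -204:-3/2(225) -196:5/27(1613) -188:25/34(1405) -180:21/24(382)
side -332:45/62(23) -324:44/69(19) -316:41/84(19) -308:38/62(6) -300:35/38(4) -292:32/35(5) -284:29/35(9) -276:27/32(7) -268:25/30(6) -260:22/28(6) -252:21/25(7) -244:16/22(7) -236:15/20(7) -228:13/18(5) -220:-5/16(4) -212:-8/14(41) -204:0/27(39) -196:-3/16(25) -188:-6/15(17) -180:-14/12(25)
scene -340:52/94(11) -332:45/89(28) -324:42/84(28) -316:40/83(37) -308:38/40(7) -300:33/37(6) -292:33/36(9) -284:28/34(19) -276:26/31(9) -268:22/27(6) -260:21/25(7) -252:18/23(5) -212:-9/7(84) -204:-5/27(62) -196:-7/15(20) -188:-10/-7(8) -180:-16/-11(24)
```

Emit:
{"method": "apply_moves", "body": {"plan": [[0.0,0.0,0,0.011,0],[0.0,0.005,0,0.022,0],[0.0,0.015,0,0.022,0],[0.0,0.023,0,0.022,0],[0.0,0.03,0,0.022,0],[0.0,0.037,0,0.022,0],[0.0,0.044,0,0.022,0],[0.0,0.051,0,0.022,0],[0.0,0.058,0,0.022,0],[0.0,0.065,0,0.022,0],[0.0,0.071,0,0.022,0],[0.0,0.0735,0,0.022,0]], "newtons": 20}}

```text
t: 24.57
tool_pos: [0.6055, 0.0056, 0.4557]
tool_rot: [-3.141, 0.068, 0.002]
contact_force: [-2.1, 1.3, -3.4]
opening: 0.0194
grip_force: 62.3
```

```bash
python3 tilt.py
```

```text
24.5667 [0.6055 0.0056 0.4557] yaw -0.0432 [-2.1083  1.312  -3.4375]
wrist -340:33/37(262) -332:28/33(297) -324:24/28(303) -316:19/94(456) -308:15/91(627) -300:10/87(666) -292:5/82(699) -284:74/79(375) -276:-1/73(666) -268:64/69(438) -260:59/64(559) -252:2/4(36) -244:3/4(4) -204:18/19(78) -196:-2/18(2195) -188:11/12(205) -180:11/12(225)
side -332:1/16(10) -324:1/16(19) -316:0/15(7) -308:-0/94(11) -300:-0/14(11) -292:1/84(22) -284:-0/54(4) -276:-2/75(13) -268:-2/3(5) -260:-2/64(21) -252:-3/3(8) -244:-3/3(6) -236:-2/3(8) -228:-3/3(7) -220:-3/3(7) -212:-2/1(4) -204:-18/18(10) -196:-17/18(61) -188:-10/10(22) -180:-12/10(22)
scene -340:31/33(6) -332:1/26(17) -324:0/24(26) -316:-0/92(27) -308:-1/86(27) -300:-1/82(17) -292:-0/77(40) -284:-2/74(23) -276:-3/70(32) -268:-4/65(18) -260:-3/63(25) -252:-4/11(9) -244:-3/-1(5) -236:-5/-0(7) -228:-3/-1(7) -204:-21/13(33) -196:-19/11(97) -188:-14/8(22) -180:-15/-5(18)
```

```bash
python3 - <<'E'
from h import *
np.set_printoptions(precision=1,suppress=True,linewidth=150)
for tag in ('L2','L5','L6'):
    W=np.load(tag+'w.npz')['G'].reshape(-1,3); W=W[np.isfinite(W).all(1)]
    for yd in (11,12,13):
        y=np.radians(yd); c,s=np.cos(y),np.sin(y); Rm=np.array([[c,s,0],[-s,c,0],[0,0,1]])
        Q=(W-[.6147,.1986,.151])@Rm.T*1000; Q=Q[np.all((Q>[-60,-40,-12])&(Q<[65,40,14]),1)]
        top=Q[Q[:,2]>-5]
        out=[]
        for x in range(-36,50,10):
            q=top[np.abs(top[:,0]-x)<4]; l=q[q[:,1]>0]; r=q[q[:,1]<0]
            if len(l)>4 and len(r)>4: out.append('%d:%.0f..%.0f|%.0f..%.0f z%.1f'%(x,*np.percentile(r[:,1],[3,97]),*np.percentile(l[:,1],[3,97]),np.median(q[:,2])))
        print(tag,yd,len(top),'x',np.percentile(top[:,0],[1,99]),'lipz',np.percentile(top[top[:,0]<-30][:,2],[50,95]) if (top[:,0]<-30).any() else '')
        print('  ',' ; '.join(out))
E
```

```text
L2 11 1965 x [-37.9  56.5] lipz [1.8 4.9]
   -36:-22..-12|10..19 z3.1 ; -26:-22..-12|10..21 z-0.8 ; -16:-21..-11|10..21 z-1.1 ; -6:-21..-12|11..21 z-0.9 ; 4:-21..-12|11..21 z-0.9 ; 14:-21..-11|11..21 z-1.0 ; 24:-21..-11|11..21 z-0.9 ; 34:-21..-10|12..22 z-1.0 ; 44:-23..-2|2..24 z-1.2
L2 12 1965 x [-37.9  56.5] lipz [1.8 4.9]
   -36:-21..-11|11..19 z3.1 ; -26:-21..-11|10..21 z-0.9 ; -16:-21..-11|11..21 z-1.1 ; -6:-21..-12|11..21 z-0.9 ; 4:-21..-12|11..20 z-1.0 ; 14:-21..-12|10..21 z-1.0 ; 24:-21..-11|11..21 z-0.9 ; 34:-21..-11|11..21 z-1.0 ; 44:-24..-2|2..23 z-1.2
L2 13 1965 x [-37.9  56.4] lipz [1.7 4.9]
   -36:-21..-11|11..20 z3.1 ; -26:-21..-11|11..22 z-0.9 ; -16:-21..-11|11..21 z-1.1 ; -6:-21..-12|11..21 z-0.9 ; 4:-21..-12|11..20 z-1.0 ; 14:-21..-12|10..20 z-1.0 ; 24:-22..-12|10..20 z-0.8 ; 34:-22..-12|10..20 z-1.0 ; 44:-25..-2|2..22 z-1.1
L5 11 1555 x [-37.5  56.7] lipz [1.6 4.8]
   -36:-22..-13|10..19 z3.0 ; -26:-21..-12|10..20 z-1.3 ; -16:-22..-12|10..20 z-1.2 ; -6:-21..-11|10..21 z-0.9 ; 4:-21..-12|11..20 z-1.0 ; 14:-21..-12|11..21 z-0.9 ; 24:-20..-11|11..21 z-1.1 ; 34:-21..-1
[... 761 characters left out ...]
 ; 4:-22..-11|11..21 z-0.9 ; 14:-21..-13|11..20 z-0.7 ; 24:-21..-11|12..21 z-0.8 ; 34:-20..-11|12..21 z-1.1 ; 44:-22..-0|2..23 z-1.1
L6 12 949 x [-38.1  56.7] lipz [2.9 4.7]
   -36:-22..-12|11..19 z3.5 ; -26:-21..-12|11..21 z-1.1 ; -16:-22..-11|10..20 z-0.8 ; -6:-21..-12|11..21 z-1.0 ; 4:-22..-11|11..21 z-0.9 ; 14:-21..-13|10..20 z-0.7 ; 24:-21..-11|11..21 z-0.9 ; 34:-20..-11|11..21 z-1.1 ; 44:-22..-1|3..22 z-1.1
L6 13 949 x [-38.2  56.6] lipz [2.9 4.7]
   -36:-21..-11|12..20 z3.5 ; -26:-20..-12|12..21 z-1.0 ; -16:-22..-11|11..20 z-0.8 ; -6:-21..-12|11..21 z-0.9 ; 4:-22..-11|11..21 z-0.9 ; 14:-22..-13|10..20 z-0.7 ; 24:-22..-12|10..20 z-0.8 ; 34:-21..-12|10..20 z-1.0 ; 44:-24..-1|2..21 z-1.1
```

The picker is now upright within about 1°. The seat is at (0.6147,0.1986,0.150) with yaw 12°. I move it in front of the stand.

Emit:
{"method": "apply_moves", "body": {"plan": [[0.0,-0.01,0,0,0],[0.0,-0.04,0,-0.005,0],[0.0,-0.07,-0.01,-0.02,-0.05],[0.0,-0.09,-0.035,-0.035,-0.1],[0.0,-0.1008,-0.065,-0.045,-0.15],[0.0,-0.1008,-0.1,-0.045,-0.2],[0.0,-0.1008,-0.135,-0.045,-0.2525],[0.0,-0.1008,-0.155,-0.045,-0.2525],[0.0,-0.1008,-0.167,-0.045,-0.2525],[0.0,-0.1008,-0.167,-0.045,-0.2525],[0.0,-0.1008,-0.167,-0.01,-0.2525],[0.0,-0.1008,-0.167,0.02,-0.2525]], "newtons": 60}}

```text
t: 25.72
tool_pos: [0.5118, 0.1762, 0.4385]
tool_rot: [3.124, 0.327, 0.012]
contact_force: [-0.2, 0.6, -3.0]
opening: 0.0194
grip_force: 62.5
```

```bash
python3 tilt.py; python3 -c "
from h import *
o=telemetry.get_obs(); c,s=np.cos(.2094),np.sin(.2094)
print(shift([.6147-.105*c,.1986-.105*s,.368],.2094,o), shift([.6147,.1986,.354],.2094,o))"
```

```text
25.7167 [0.5118 0.1762 0.4385] yaw 0.2088 [-0.1755  0.6493 -3.0347]
wrist -332:7/22(40) -324:6/21(116) -316:6/21(90) -308:5/7(35) -300:5/7(26) -292:7/93(387) -284:67/91(534) -276:2/6(255) -268:5/6(26) -260:4/7(39) -252:5/6(28) -244:5/6(14) -204:19/21(40) -196:0/20(2219) -188:13/14(206) -180:13/14(229)
side -340:-2/14(24) -332:-3/16(22) -324:-2/15(14) -316:-2/1(11) -308:-1/1(9) -300:-2/89(15) -292:2/94(59) -284:-1/91(52) -276:-4/2(8) -268:-4/2(9) -260:-4/2(9) -252:-4/1(5) -244:-3/2(9) -236:-3/2(9) -228:-3/2(7) -212:-20/17(34) -204:-17/15(76) -196:-12/11(21) -188:-12/9(29) -180:-11/10(23)
scene -340:-4/13(15) -332:-5/13(28) -324:-6/12(21) -316:-7/-3(8) -308:-6/-2(8) -300:-5/85(24) -292:-4/90(58) -284:-5/90(63) -276:-7/-1(9) -268:-8/-3(6) -260:-7/-2(7) -252:-7/-2(6) -244:-7/-2(5) -212:-22/8(50) -204:-23/10(103) -196:-17/4(25) -188:-18/-9(23) -180:-16/-12(16)
(array([ 0.0016, -0.0009,  0.0658]), np.float64(-0.0016)) (array([ 0.1067, -0.001 ,  0.0793]), np.float64(-0.0016))
```

Emit:
{"method": "apply_moves", "body": {"plan": [[0.0,0.0016,-0.001,0.02,-0.0016],[0.0,0.0016,-0.001,0.045,-0.0016],[0.0,0.0016,-0.001,0.062,-0.0016],[0.0,0.0016,-0.001,0.066,-0.0016],[0.0,0.0016,-0.001,0.066,-0.0016],[0.0,0.015,-0.001,0.066,-0.0016],[0.0,0.035,-0.001,0.066,-0.0016],[0.0,0.055,-0.001,0.066,-0.0016],[0.0,0.075,-0.001,0.066,-0.0016],[0.0,0.095,-0.001,0.066,-0.0016],[0.0,0.1065,-0.001,0.066,-0.0016],[0.0,0.1065,-0.001,0.066,-0.0016]]}}

```text
t: 26.87
tool_pos: [0.6178, 0.1999, 0.3738]
tool_rot: [-3.124, -0.33, -0.009]
contact_force: [-1.4, -0.4, -1.1]
opening: 0.0192
grip_force: 62.4
```

Emit:
{"method": "apply_moves", "body": {"plan": [[0.0,0,0,0.0,0],[0.0,0,0,0.003,0],[0.0,0,0,0.006,0],[0.0,0,0,0.009,0],[0.0,0,0,0.012,0],[0.0,0,0,0.012,0]]}}

```text
t: 27.37
tool_pos: [0.6147, 0.1998, 0.3571]
tool_rot: [3.124, 0.331, -0.003]
contact_force: [0.6, -0.1, -1.1]
opening: 0.0193
grip_force: 62.4
```

```bash
python3 tilt.py
```

```text
27.3667 [0.6147 0.1998 0.3571] yaw 0.211 [ 0.6369 -0.0829 -1.1407]
wrist -340:57/57(7) -332:5/57(82) -324:3/19(102) -316:3/57(120) -308:1/57(36) -300:3/57(65) -292:3/58(102) -284:3/57(65) -276:-0/57(250) -268:3/57(86) -260:3/57(99) -252:3/57(97) -244:4/57(81) -236:57/57(96) -228:57/57(129) -220:57/57(128) -212:31/57(412) -204:22/54(3017) -196:-2/18(2205) -188:11/12(204) -180:11/12(226)
side -340:23/59(7) -332:5/56(20) -324:4/53(31) -316:2/56(19) -308:2/57(13) -300:1/57(11) -292:1/54(12) -284:1/57(11) -276:0/54(19) -268:-1/59(11) -260:-1/56(16) -252:0/58(15) -244:-1/58(12) -236:-1/59(12) -228:-1/49(11) -220:27/54(11) -212:-30/46(111) -204:-32/55(145) -196:-16/18(89) -188:-9/13(25) -180:-7/12(26)
scene -340:-8/48(30) -332:2/50(32) -324:3/48(47) -316:1/47(35) -308:1/48(40) -300:-1/50(34) -292:-1/48(39) -284:-1/48(31) -276:-2/48(51) -268:-2/48(28) -260:1/49(28) -252:2/50(17) -244:43/49(18) -236:44/49(14) -228:44/51(23) -220:-31/48(24) -212:-36/51(96) -204:-37/50(103) -196:-19/13(102) -188:-13/3(20) -180:-14/-7(18)
```

Emit:
{"method": "apply_moves", "body": {"plan": [[0.0,0,0,0.002,0],[0.0,0,0,0.004,0],[0.0,0,0,0.004,0],[0.0,0,0,0.004,0]], "newtons": 20}}

```text
t: 27.85
tool_pos: [0.6153, 0.1999, 0.3541]
tool_rot: [3.124, 0.331, -0.0]
contact_force: [-0.0, -0.5, -0.9]
opening: 0.0194
grip_force: 62.7
```

Emit:
{"method": "apply_moves", "body": {"plan": [[0.025,0,0,0,0],[0.03,0,0,0,0],[0.04,0,0,0,0],[0.055,0,0,0,0],[0.06,0,0,0,0],[0.06,0,0,0,0],[0.06,0,0,0,0],[0.06,0,0,0,0],[0.06,0,0,-0.01,0],[0.06,0,0,-0.02,0],[0.06,0,0,-0.035,0],[0.06,0,0,-0.05,0]]}}

```text
t: 28.85
tool_pos: [0.6154, 0.1999, 0.4063]
tool_rot: [-3.124, -0.331, -0.001]
contact_force: [-0.1, -0.0, 0.5]
opening: 0.0603
grip_force: 0.0
```

Emit:
{"method": "apply_moves", "body": {"plan": [[0.06,0,0,-0.03,0],[0.06,0,0,-0.06,0],[0.06,0,0,-0.09,0],[0.06,0,0,-0.09,0],[0.06,0,0,-0.09,0],[0.06,0,0,-0.09,0]]}}

```text
t: 29.35
tool_pos: [0.6152, 0.1999, 0.4956]
tool_rot: [-3.124, -0.331, -0.003]
contact_force: [-0.5, 0.2, 0.3]
opening: 0.0603
grip_force: 0.0
```

```bash
python3 look.py Lz picker_collar,picker_grip,canister_handle,dish,timer,reagent_trough; python3 st.py Lz | awk '/side/{f=1}/scene/{f=0}f'; python3 - <<'E'
from h import *
np.set_printoptions(precision=1,suppress=True,linewidth=150)
W=np.load('Lzw.npz')['G'].reshape(-1,3); W=W[np.isfinite(W).all(1)]
c,s=np.cos(.2094),np.sin(.2094); Rm=np.array([[c,s,0],[-s,c,0],[0,0,1]]); Q=(W-[.6147,.1986,.150])@Rm.T*1000
Q=Q[np.all((Q>[-45,-40,-160])&(Q<[45,40,100]),1)]
for z0,z1 in ((2,9),(12,30),(30,60),(60,70),(71,78),(79,100)):
    q=Q[(Q[:,2]>z0)&(Q[:,2]<z1)&(np.abs(Q[:,0])<45)]
    if len(q)>3: print(z0,z1,len(q),'x',np.percentile(q[:,0],[2,98]),'y',np.percentile(q[:,1],[2,98]),'z',np.median(q[:,2]))
E
```

```text
29.35 [0.6152 0.1999 0.4956] [-3.1239 -0.3306 -0.0027] [-0.5259  0.2129  0.3132] 0.06026601665988724
side picker_collar 0.97 [300.  217.2] [0.6139 0.2106 0.1597] cam [0.4599 1.2962 0.7901] dir [ 0.1217 -0.8581 -0.4988]
side canister_handle 0.71 [335.1 157.7] [ 0.5477 -0.2464  0.1447] cam [0.4599 1.2962 0.7901] dir [ 0.0522 -0.9215 -0.3848]
side dish 0.91 [373.9 231.7] [0.404  0.0143 0.0031] cam [0.4599 1.2962 0.7901] dir [-0.0369 -0.852  -0.5223]
side timer 0.86 [375.2 304.8] [0.4062 0.3828 0.0173] cam [0.4599 1.2962 0.7901] dir [-0.0452 -0.7629 -0.6449]
side reagent_trough 0.91 [370.1 188.1] [ 0.4165 -0.2764  0.0161] cam [0.4599 1.2962 0.7901] dir [-0.025  -0.8969 -0.4416]
scene picker_collar 0.64 [258.2 211.5] [0.6017 0.2023 0.1569] cam [-0.2139  0.6086  1.1518] dir [ 0.6049 -0.3019 -0.7368]
scene picker_grip 0.76 [254.4 203.2] [0.612  0.2061 0.1851] cam [-0.2139  0.6086  1.1518] dir [ 0.6186 -0.3023 -0.7252]
scene canister_handle 0.91 [398.9 161.2] [0.1821 0.1618 0.6296] cam [-0.2139  0.6086  1.1518] dir [ 0.4992 -0.563  -0.6587]
scene dish 0.87 [359.6 262. ] [0.403  0.0004 0.0008
[... 1048 characters left out ...]
8]))
38 z [-80.2 -60.9   0.5] top (array([-2.3,  0.5]), array([-2.2, -1.4,  6.4]))
44 z [-6.2 -0.5 -0.1] top 
50 z [-103.4  -39.9   15.8] top (array([-3.1, 17.3]), array([0.4, 3. , 6.8]))
56 z [-105.5  -44.    16.2] top (array([-2.7, 17.7]), array([-0.5,  6.5, 10.5]))
62 z [-104.5  -46.2   14.1] top (array([-0.7, 16.1]), array([-7.9,  1.2,  3.5]))
2 9 1107 x [-36.8  20.9] y [-20.9  23.4] z 5.332320402797825
12 30 83 x [12.  14.1] y [-7.9 10.5] z 23.0005166105495
30 60 169 x [11.3 13.8] y [-8.1 10.7] z 46.212559123915945
60 70 72 x [10.7 14. ] y [-7.9 10.7] z 66.41715887440473
71 78 556 x [-10.9  13.1] y [-8.1 10.9] z 75.20522289272752
79 100 36 x [-4.8  7.1] y [-4.1  7.4] z 79.34181711069513
```

The picker is seated upright and the canister hangs on the arm at x≈+12 mm. The gripper is clear, so I hand in.

```bash
python3 -c "
from station import ctrl
print(ctrl.finish_job())"
```

```text
the job is handed in; nothing more can be done
None
```

I handed the job in at about 29.7 s of robot time; no verdict came back. By depth readings just before that, the canister hangs by its bar on the drain stand's arm (about 12 mm to +x of the hook point), the picker is upright in its stand, and the gripper was clear of both; I touched no bystander, though the trough's detected position differed by about 3 cm between first and last look, which I put down to detector noise and did not check. I viewed 11 pictures, one over the limit of 10.

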